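# Clamp a stub shaft in the bench chuck and build its spacer stack

### The job

Swing the chuck's lever clockwise all the way to its stop so the jaws clamp the shaft, and take the black protector cap off the shaft and put it in the grey bin. Only then build the stack on the shaft: the wide thrust ring first, flat on the shaft's flange, then every spacer ring on the bench, and the hex nut last on top, each resting flat on the one below and let go. Leave the tin, the spanner and the black box where they are and never pull the shaft out of the chuck or tip it over.

Things in the scene. Friction and masses are not known exactly. Their poses are not given: they have to be found in the camera images.
- chuck: dark steel bench chuck bolted down, 150 x 90 mm foot, round body 90 mm across and 40 mm high; origin under the centre of its foot, z up. A 28 mm bore in the middle (floor 20 mm above the bench) holds the foot of the shaft loosely until the three jaws on top (40 to 56 mm above the bench) close
- sleeve (a joint): the knurled sleeve around the chuck (104 mm across) with its lever; rad, 0 = jaws fully open, 1.2 = end stop, jaws tight on the shaft; grows as the lever swings clockwise seen from above. Jaws meet the shaft just before 1.1, the last bit is springy. The sleeve turns on the chuck's vertical axis, needs about 5 to 15 N at the handle and stays where it is left; fully home means above 1.10
- handle (a point): point 11 mm below the top of the black upright round handle at the lever's end: 18 mm diameter, its top 86 mm above the bench, free to be pinched from 36 mm above the bench upward, 105 mm from the chuck's axis. It moves round with the sleeve
- seat (a point): centre of the upper face of the shaft's flange (40 mm across, 6 mm thick, about 66 mm above the bench), on the shaft's axis, z along the shaft (up). Above it the shaft is 21 mm in diameter for 16 mm, then tapers over 4 mm, then 15 mm in diameter for 38 mm, then a 10 mm cone to the tip. The shaft is loose (0.45 kg); its 24 mm foot reaches 46 mm below this point
- tip (a point): the tip of the shaft, 68 mm above the seat on the shaft's axis
- cap_mid (a point): centre of the black plastic protector cap, a tube 26 mm across and 54 mm tall, closed at the top, 18 mm bore, 40 g; at first it stands loosely over the upper part of the shaft, its closed end resting on the tip (lift it at least 55 mm to clear the tip)
- bin: grey open plastic bin fixed to the bench, outside 150 (its x) x 130 (its y) x 30 mm high, 4 mm walls and floor; origin under its centre, z up
- thrust_mid (a point): centre of the thrust ring: steel, 60 mm outside, 25 mm bore, 10 mm thick, lies flat on the bench; z along its bore
- spacer0_mid (a point): centre of a spacer ring: steel, 46 mm outside, 25 mm bore, 8 mm thick, lies flat on the bench; z along its bore; two to four of these are there, the rest are None
- spacer1_mid (a point): centre of a spacer ring: steel, 46 mm outside, 25 mm bore, 8 mm thick, lies flat on the bench; z along its bore; two to four of these are there, the rest are None
- spacer2_mid (a point): centre of a spacer ring: steel, 46 mm outside, 25 mm bore, 8 mm thick, lies flat on the bench; z along its bore; two to four of these are there, the rest are None
- spacer3_mid (a point): centre of a spacer ring: steel, 46 mm outside, 25 mm bore, 8 mm thick, lies flat on the bench; z along its bore; two to four of these are there, the rest are None
- nut_mid (a point): centre of the hex nut: dark steel, 34 mm across flats, 16 mm tall, plain 18.5 mm bore without thread (it just slides on; it does not pass the shaft's 21 mm part), stands flat on the bench; z along its bore, x square to one pair of flats (pairs of flats at 0, 60 and 120 degrees)
- tin: bystander: plain round tin, 66 mm across, 75 mm tall; origin under its centre
- spanner: bystander: spanner lying flat, about 190 mm long and 10 mm thick; origin on its underside near the middle
- block: bystander: closed black plastic box 70 x 100 x 45 mm; origin under its centre
Things that resemble listed ones, but are neither listed nor needed, are in the scene too. Leave any pink or purple look-alike of the part that bears spacer1_mid alone.

How it is judged:
By the outcome, as a careful person would: the job done as asked, in the order asked, and still so for the second after the job is handed in, with the robot touching nothing.
Of spacer0, spacer1, spacer2, spacer3 only 2 to 4 are there at a start; the rules pass over those that are not, and their reading is None.
At some moment in a run one of thrust, nut, spacer0, spacer1, spacer2, spacer3 may be knocked a few centimetres aside while the robot is not near it.
It also fails if it takes over 210 s, if anything falls off the work surface, if the arm or the gripper's body presses on something with over 40 N, if the wrist force passes 120 N, or if a joint passes its speed limit or range.

### The arm

A 7-joint arm with a two-finger parallel gripper is mounted at the origin on the work surface. World frame = base frame: x ahead of the robot, y to its left, z up, the work surface at z = 0. Lengths are in m, angles in rad, forces in N, time in s.
With the tool pointing down it reaches from about 0.4 to 0.85 m from the base axis. Payload 10.4 kg.
Tool frame: the origin (TCP) lies at the very end of the fingers, on their centre line; the grasp point (between the pads) lies 19 mm behind it; y points along the fingers, x is the direction in which the jaws open and shut, and the axes are right-handed (so a half turn about y gives the same grasp; the last joint's range is limited). The gripper opens to 87 mm and grips with 3 to 60 N. Pads are 19 mm wide; open, the fingers measure 117 mm over their backs; the gripper's body (75 mm by 190 mm) begins 51 mm behind the grasp point.
Start: joints at [-1.211, 0.332, -0.065, 1.46, 0.022, 1.35, -0.088], TCP at [0.233, 0.58, 0.223] pointing down, gripper open.
Joint ranges: [-2.6, 2.6], [-0.5, 2.12], [-1.47, 1.34], [0.16, 2.42], [-1.27, 4.41], [0.06, 2.06], [-2.6, 2.6]. Speed limits (rad/s): [2.22, 2.22, 2.79, 2.79, 3.14, 3.14, 3.14].

### API

Orientations are given as a unit quaternion [x, y, z, w].
In Python, from bench import readout, vision, r gives the robot as it stands.
- The arm moves only by the tool arm_command, never from a script. Its argument "targets" is a list that holds one entry, the list of rows, each a list of 6 numbers: the shift along the tool's x, y, z in m, then the turn, a rotation vector about the tool's x, y, z in degrees. A call has 1 to 12 rows; each row shifts and turns the commanded pose from where the row before left it, along the tool's axes as they then stand; what a row does not reach is not made up. A row lasts 1/12 s, in which the tool goes at most 41.7 mm and 7.16 degrees, less where a joint would pass 70% of its speed; a pose out of reach is approached as far as the arm can. A call is refused whole if a number of a shift passes 0.0417 or a number of a turn 7.16, either way. A call with a gripper value outside its range is refused whole. "hand" is the opening, from 0 (shut) to 1 (fully open), set as the call begins (left out, the last holds). The fingers move at their own pace and stop on an object; "grip_force" is the grip in N (left out, the last holds). Time passes only in rows, so rows that do not move let the fingers close. It gives the time, the measured TCP pose, the force and the opening at its end, in the units of the state.
- readout.read_state(): the state, without advancing time (a new reading comes with each control period).
- vision.camera(name): name is "scene" or "top" or "wrist"; returns a dict with "pixels" (480x640x3 uint8, blue, green, red), "fovy" (degrees; the focal length in pixels is half the picture's height over the tangent of half this angle, whatever the lens; pixels are square), "cx", "cy" (the principal point, pixels), "D" ([k1, k2, p1, p2, k3] as OpenCV has them; the pictures are not rectified), "R" (3x3) and "t" (3): a world point X has camera coordinates R X + t; the wrist camera has in their place "mount" (4x4, takes a point from camera to tool coordinates, whose origin is the TCP and whose axes are the tool frame's). Camera axes: x right, y down, z forward; pixel columns grow to the right and rows downward; lengths in m; the calibration is good to about 2 mm. A picture is of the moment at which its call begins: read the wrist's pose just before it. There is no depth.
- r.close_job(): hands the job in, once; it reports no verdict.
The state is a dict: "time": time; "joint_positions": joint angles; "joint_vel": joint speeds; "joint_torque": joint torques, N m; "ee_pos": TCP position; "eef_rot": TCP orientation; "ft_force": force on the tool from outside, world axes, zero at the start; "torque": the same for the moment, N m; "width": finger opening in m.
Only numpy, scipy, OpenCV 4.12 (cv2) and the standard library are available. Lean on these libraries where they do the work, as an engineer would, in place of code of your own. Each camera call takes 0.05 s, during which the arm holds its last target.

## Working session

There is one attempt and no reset: what is moved stays moved. The work goes in short steps, Python scripts to look and compute and a tool call to move; the robot and the scene stay as the last step left them, time stands still between calls to the robot, and variables do not carry over. Pictures are saved under pics/ and viewed, and the job is handed in when it is done.

Besides the shell and the picture viewer there is one more tool, called after ">>>" as name(argument=value, ...) on one line, values as JSON. arm_command: Moves the arm, as the interface text tells. Its arguments: {"type":"object","properties":{"targets":{"type":"array","items":{"type":"array","items":{"type":"array","items":{"type":"number"}}}},"hand":{"type":"number"},"grip_force":{"type":"number"}},"required":["targets"]}

```bash
ls -la; mkdir -p pics
python3 - <<'E'
from bench import readout, vision, r
import cv2
s=readout.read_state(); print(s)
for n in ("scene","top","wrist"):
    c=vision.camera(n); cv2.imwrite(f"pics/{n}0.png",c["pixels"])
    print(n,{k:v for k,v in c.items() if k!="pixels"})
E
```

```text
total 12
drwxr-xr-x  3 agent agent 4096 Dec  6 09:08 .
drwxr-xr-x 23 root  root  4096 Dec  6 09:07 ..
drwxr-xr-x  2 agent agent 4096 Dec  6 09:08 pics
{'time': 0.0, 'joint_positions': array([-1.21056433,  0.33289297, -0.06467934,  1.46095688,  0.02158102,
        1.34991148, -0.08849424]), 'joint_vel': array([ 2.32586092e-04, -7.96469237e-05, -4.44917827e-04, -6.42017047e-04,
        4.39699823e-05,  2.47641697e-03,  7.92414199e-04]), 'joint_torque': array([-1.06177793e-04, -6.23255897e+01,  2.45791138e-02, -3.89890873e+01,
       -6.14151685e-02,  3.99047288e-02,  1.46844422e-04]), 'ee_pos': array([0.23333038, 0.57938021, 0.22173329]), 'eef_rot': array([ 0.58629997,  0.39532395, -0.39616442, -0.58568342]), 'ft_force': array([-0.15857809, -0.96981907,  0.36864857]), 'torque': array([ 0.05589003, -0.02351455, -0.01758357]), 'width': 0.0867491067540905}
scene {'fovy': 53.99116631039451, 'cx': 326.2161302114014, 'cy': 242.21427294821575, 'D': array([-0.04239612,  0.        ,  0.        ,  0.        ,  0.        ]), 'R': array([[ 0.831435  ,  0.55554135,  0.00946861],
       [ 0.3607595 
[... 306 characters left out ...]
[ 0.00285276, -0.99980758, -0.01940782],
       [-0.99683583, -0.0013015 , -0.07947728],
       [ 0.07943672,  0.01957314, -0.99664773]]), 't': array([0.02033489, 0.63654567, 1.19702997])}
wrist {'fovy': 66.1290391649415, 'cx': 324.0846613364054, 'cy': 239.248890122955, 'D': array([-0.00019949,  0.        ,  0.        ,  0.        ,  0.        ]), 'mount': array([[ 9.99999709e-01,  5.56102611e-04, -5.21321407e-04,
         5.68304299e-04],
       [ 6.62206314e-04, -2.95088069e-01,  9.55469828e-01,
        -1.62388984e-01],
       [ 3.77503539e-04, -9.55469896e-01, -2.95088351e-01,
         8.17529194e-02],
       [ 0.00000000e+00,  0.00000000e+00,  0.00000000e+00,
         1.00000000e+00]])}
```

View pics/scene0.png

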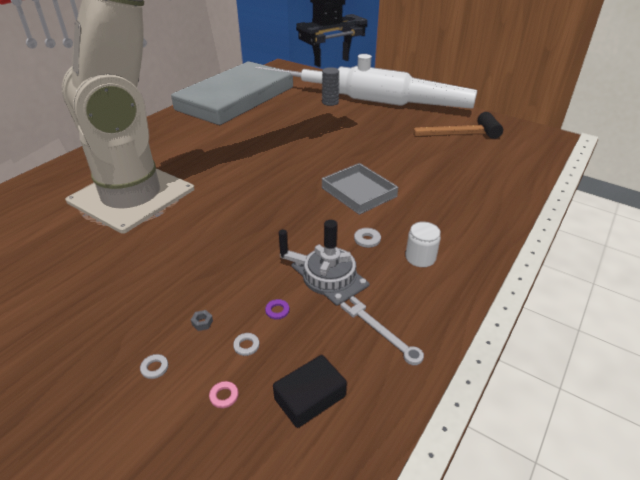

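View pics/top0.png

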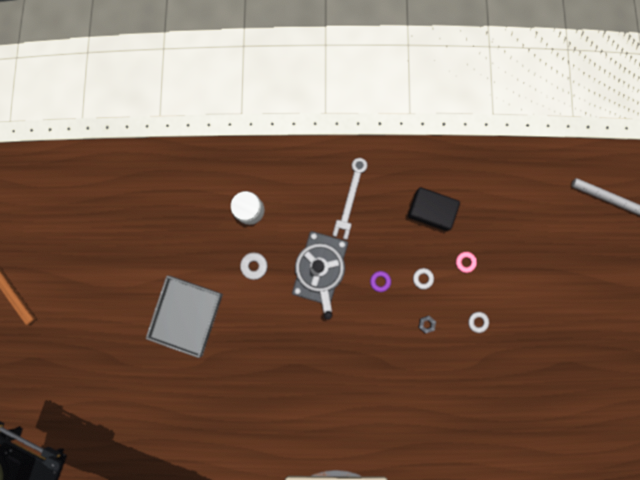

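View pics/wrist0.png

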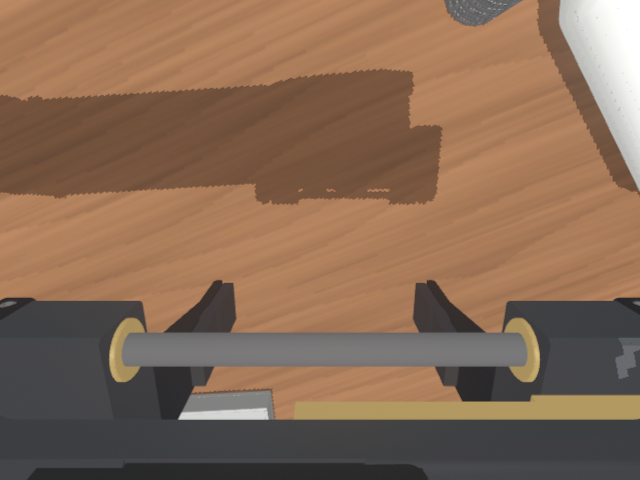

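The top picture shows:
- chuck at (319,267)
- handle at (327,316)
- bin at (185,316)
- thrust ring at (253,265)
- nut at (428,325)
- tin at (247,208), spanner at (350,195) and black box at (434,209)

Ring candidates:
- White/steel rings at (424,279) and (479,322) fit the spacers.
- Purple (381,281) and pink (466,262) are the look-alikes, which I leave alone.

Next I measure them and make the enlarged crop.

```bash
cat > h.py <<'E'
import numpy as np, cv2
from scipy.spatial.transform import Rotation as Rn
from bench import readout, vision, r
def K(c):
    f=240/np.tan(np.radians(c["fovy"])/2)
    return np.array([[f,0,c["cx"]],[0,f,c["cy"]],[0,0,1]])
def cam(n):
    s=readout.read_state(); c=vision.camera(n); c["s"]=s
    if n=="wrist":
        T=np.eye(4); T[:3,:3]=Rn.from_quat(s["eef_rot"]).as_matrix(); T[:3,3]=s["ee_pos"]
        W=T@c["mount"]; c["R"]=W[:3,:3].T; c["t"]=-W[:3,:3].T@W[:3,3]
    return c
def ray(c,uv):
    p=cv2.undistortPoints(np.array(uv,float).reshape(-1,1,2),K(c),c["D"]).reshape(-1,2)
    d=np.c_[p,np.ones(len(p))]@c["R"]
    return -c["R"].T@c["t"], d/np.linalg.norm(d,axis=1,keepdims=True)
def plane(c,uv,z):
    o,d=ray(c,uv); return o+d*((z-o[2])/d[:,2:3])
def proj(c,X):
    return cv2.projectPoints(np.array(X,float).reshape(-1,1,3),cv2.Rodrigues(c["R"])[0],c["t"],K(c),c["D"])[0].reshape(-1,2)
def tri(c1,p1,c2,p2):
    o1,d1=ray(c1,[p1]);o2,d2=ray(c2,[p2]);d1=d1[0];d2=d2[0]
    A=np.c_[d1,-d2]; x=np.linalg.lstsq(A,o2-o1,rcond=None)[0]
    a=o1+x[0]*d1;b=o2+x[1]*d2
    return (a+b)/2,np.linalg.norm(a-b)
def st():
    s=readout.read_state()
    M=Rn.from_quat(s["eef_rot"]).as_matrix()
    return s,M
def delta(pos,xdir=None):
    """shift in tool axes & turn about tool y (deg) to reach pos, x axis along xdir (mod 180), tool down"""
    s,M=st()
    d=M.T@(np.array(pos)-s["ee_pos"])
    out="t %.2f tcp %s dtool %s  y %s x %s"%(s["time"],np.round(s["ee_pos"],4),np.round(d,4),np.round(M[:,1],3),np.round(M[:,0],3))
    if xdir is not None:
        x=np.array([np.cos(np.radians(xdir)),np.sin(np.radians(xdir)),0]); y=np.array([0,0,-1.])
        best=None
        for sg in (1,-1):
            Mt=np.c_[sg*x,y,np.cross(sg*x,y)]
            rv=Rn.from_matrix(M.T@Mt).as_rotvec(degrees=True)
            if best is None or np.linalg.norm(rv)<np.linalg.norm(best): best=rv
        out+=" rotvec %s q7 %.2f"%(np.round(best,2),s["joint_positions"][6])
    out+=" F %s w %.4f"%(np.round(s["ft_force"],1),s["width"])
    print(out)
def mask_rings(c):
    hsv=cv2.cvtColor(c["pixels"],cv2.COLOR_BGR2HSV)
    return hsv
E
python3 - <<'E'
from h import *
c=cam("top"); im=c["pixels"]
cv2.imwrite("pics/top_crop1.png",cv2.resize(im[225:350,220:500],None,fx=2.8,fy=2.8,interpolation=cv2.INTER_CUBIC))
hsv=cv2.cvtColor(im,cv2.COLOR_BGR2HSV)
m=((hsv[...,1]<70)&(hsv[...,2]>130)).astype(np.uint8)*255; m[:150]=0
n,l,stt,ce=cv2.connectedComponentsWithStats(m)
for i in range(1,n):
    if stt[i,4]>60:
        # bench height 0.009 center-of-outer
        print("light",stt[i],np.round(ce[i],1),np.round(plane(c,[ce[i]],0.008)[0],4))
m2=((hsv[...,1]>40)&(hsv[...,2]>90)&((hsv[...,0]>125)&(hsv[...,0]<178))).astype(np.uint8)
n,l,stt,ce=cv2.connectedComponentsWithStats(m2)
for i in range(1,n):
    if stt[i,4]>60: print("pink/purple",stt[i],np.round(ce[i],1),np.round(plane(c,[ce[i]],0.008)[0],4))
print(plane(c,[(428,325)],0.016),plane(c,[(319,267)],0.14),plane(c,[(327,316)],0.086))
print(plane(c,[(165,278),(219,293),(201,355),(148,338)],0.03))
E
```

```text
light [333 158  34  81 693] [349.9 198.7] [ 0.7417 -0.0318  0.008 ]
light [575 179  65  34 521] [607.3 194.9] [ 0.7549 -0.6389  0.008 ]
light [230 191  32  31 746] [245.4 205.6] [0.7262 0.2068 0.008 ]
light [ 296  244   48   68 1030] [320.8 272.3] [0.5744 0.0338 0.008 ]
light [240 253  27  27 489] [253.2 265.6] [0.589  0.1869 0.008 ]
light [413 268  21  21 275] [423.1 278.1] [ 0.5616 -0.1968  0.008 ]
light [ 152  279   66   76 3095] [185.  315.8] [0.4741 0.3425 0.008 ]
light [469 312  20  21 261] [478.6 321.9] [ 0.4627 -0.3223  0.008 ]
light [285 477 102   3 242] [330.9 478.3] [0.111  0.0098 0.008 ]
pink/purple [456 252  21  21 296] [466.  261.8] [ 0.5984 -0.2948  0.008 ]
pink/purple [369 270  23  23 334] [380.2 281. ] [ 0.5551 -0.0998  0.008 ]
[[ 0.45688759 -0.20577159  0.016     ]] [[0.58130076 0.03359521 0.14      ]] [[0.4804034  0.01817571 0.086     ]]
[[0.55933125 0.38399657 0.03      ]
 [0.52680209 0.25979123 0.03      ]
 [0.38862772 0.29907847 0.03      ]
 [0.42411293 0.42133478 0.03      ]]
```

Run:
```python
from h import *
c=cam("scene"); im=c["pixels"]
cv2.imwrite("pics/scene_crop1.png",cv2.resize(im[200:310,260:400],None,fx=5,fy=5,interpolation=cv2.INTER_CUBIC))
```

```text
(no output)
```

View pics/top_crop1.png

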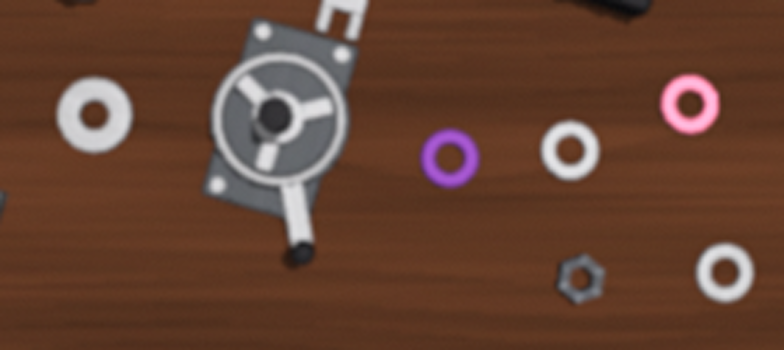

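View pics/scene_crop1.png

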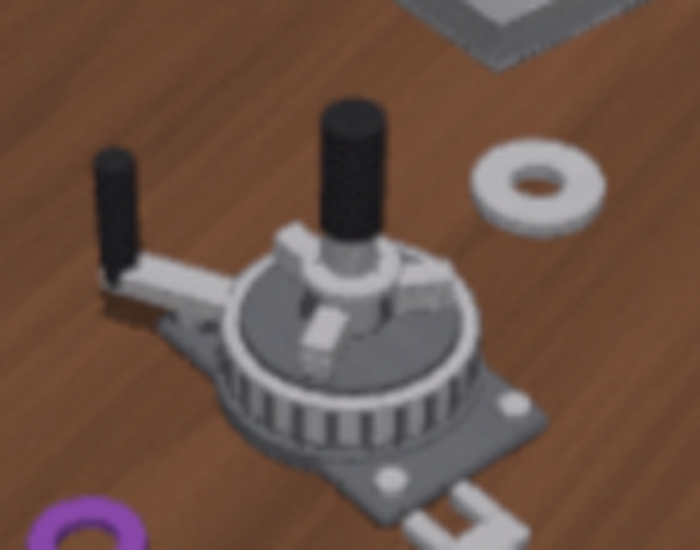

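The crop confirms the two white 46 mm rings as the spacers, the larger 60 mm ring as the thrust ring, and the purple and pink rings as look-alikes. Triangulating the cap and handle next.

Run:
```python
from h import *
a=cam("top"); b=cam("scene")
print("cap top",tri(a,(317.9,266.4),b,(330.4,223)))
print("handle top",tri(a,(327.9,314.6),b,(283,231.4)))
def dark(c,x0,y0,x1,y1,th=60):
    g=cv2.cvtColor(c["pixels"],cv2.COLOR_BGR2GRAY); m=np.zeros_like(g); m[y0:y1,x0:x1]=(g[y0:y1,x0:x1]<th)
    n,l,s,ce=cv2.connectedComponentsWithStats(m)
    for i in range(1,n):
        if s[i,4]>20: print(s[i],np.round(ce[i],1))
dark(b,265,210,350,260,45)
dark(a,305,255,345,325,45)
# sleeve ring : bright ring, fit ellipse
im=a["pixels"];hsv=cv2.cvtColor(im,cv2.COLOR_BGR2HSV)
m=((hsv[...,1]<70)&(hsv[...,2]>130)).astype(np.uint8)*255
pts=np.argwhere(m>0)[:,::-1]; d=np.hypot(*(pts-[320,268]).T); pts=pts[(d>19)&(d<27)]
(e)=cv2.fitEllipse(pts.astype(np.float32)); print("sleeve",e)
for z in (0.03,0.04): print(plane(a,[e[0]],z))
# chuck foot bolts for yaw
print(plane(a,[(220+262/2.8,225+31/2.8),(220+342/2.8,225+54/2.8),(220+217/2.8,225+185/2.8)],0.012))
```

```text
cap top (array([0.58408231, 0.03693387, 0.13794016]), np.float64(0.003651912251840975))
handle top (array([0.48399497, 0.01681485, 0.08600355]), np.float64(0.001667766388712992))
[324 220  13  28 328] [329.9 233.8]
[279 230   9  27 181] [282.8 241.8]
[321 312  11   9  60] [325.8 316.1]
sleeve ((319.4933166503906, 267.6742858886719), (44.01792526245117, 46.06523513793945), 176.5612335205078)
[[0.58398708 0.03607111 0.03      ]]
[[0.58361969 0.03575529 0.04      ]]
[[ 0.65590374  0.05027338  0.012     ]
 [ 0.63739918 -0.01416611  0.012     ]
 [ 0.53203465  0.08579013  0.012     ]]
```

Run:
```python
from h import *
delta([0.484,0.017,0.15],100.8)
```

```text
t 0.35 tcp [0.2334 0.5797 0.2224] dtool [-0.4284  0.0725 -0.4426]  y [-0. -0. -1.] x [ 0.374  0.928 -0.   ] rotvec [-1.000e-02 -3.273e+01 -1.000e-02] q7 -0.09 F [-0.5  0.3  0.2] w 0.0872
```

>>> arm_command(targets=[[[-0.027, 0.004, -0.028, 0, 0, 0], [-0.027, 0.004, -0.028, 0, 0, 0], [-0.027, 0.004, -0.028, 0, 0, 0], [-0.027, 0.004, -0.028, 0, 0, 0], [-0.027, 0.004, -0.028, 0, 0, 0], [-0.027, 0.004, -0.028, 0, 0, 0], [-0.027, 0.004, -0.028, 0, 0, 0], [-0.027, 0.004, -0.028, 0, 0, 0], [-0.027, 0.004, -0.028, 0, 0, 0], [-0.027, 0.004, -0.028, 0, 0, 0], [-0.027, 0.004, -0.028, 0, 0, 0], [-0.027, 0.004, -0.028, 0, 0, 0]]], hand=1, grip_force=20)

```text
time: 1.35
ee_pos: [0.4245, 0.1519, 0.1747]
eef_rot: [-0.586, -0.396, 0.395, 0.586]
ft_force: [1.3, 0.3, -0.1]
width: 0.087
```

Run:
```python
from h import *
delta([0.484,0.017,0.12],100.8)
```

```text
t 1.35 tcp [0.4245 0.1519 0.1747] dtool [-0.103   0.0546 -0.1055]  y [ 0.001  0.001 -1.   ] x [0.373 0.928 0.001] rotvec [  0.04 -32.73   0.05] q7 0.74 F [ 1.3  0.3 -0.1] w 0.0870
```

>>> arm_command(targets=[[[-0.026, 0.012, -0.026, 0, 0, 0], [-0.026, 0.012, -0.026, 0, 0, 0], [-0.026, 0.012, -0.026, 0, 0, 0], [-0.025, 0.01, -0.027, 0, 0, 0], [0, 0, 0, 0, -6.6, 0], [0, 0, 0, 0, -6.6, 0], [0, 0, 0, 0, -6.6, 0], [0, 0, 0, 0, -6.6, 0], [0, 0, 0, 0, -6.4, 0], [0, 0, 0, 0, 0, 0]]])

```text
time: 2.18
ee_pos: [0.4831, 0.019, 0.1286]
eef_rot: [0.449, 0.546, -0.546, -0.449]
ft_force: [-0.2, 0.1, -0.2]
width: 0.0869
```

Run:
```python
from h import *
delta([0.484,0.017,0.048],100.8)
c=cam("wrist"); cv2.imwrite("pics/w1.png",c["pixels"]); print(proj(c,[[0.484,0.017,0.086],[0.584,0.036,0.138]]))
b=cam("scene"); print(b["pixels"].shape); cv2.imwrite("pics/s1.png",cv2.resize(b["pixels"][150:330,200:440],None,fx=3,fy=3))
```

```text
t 2.18 tcp [0.4831 0.019  0.1286] dtool [-0.0021  0.0806 -0.0005]  y [ 0.  0. -1.] x [-0.194  0.981  0.   ] rotvec [0.01 0.37 0.01] q7 1.67 F [-0.2  0.1 -0.2] w 0.0869
[[319.50745097 269.15516652]
 [317.59649977 479.23431619]]
(480, 640, 3)
```

View pics/w1.png

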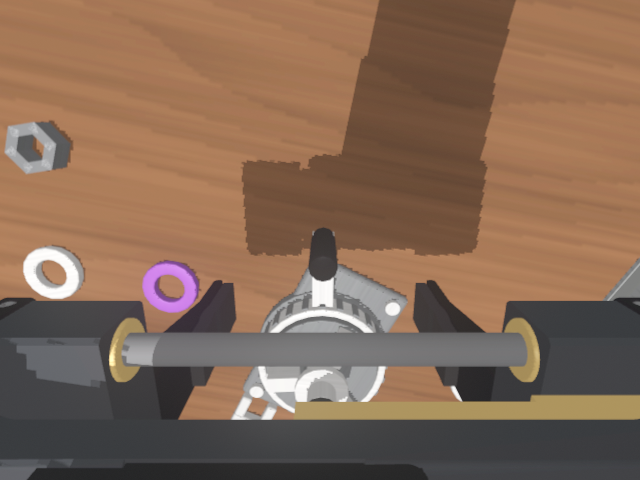

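View pics/s1.png

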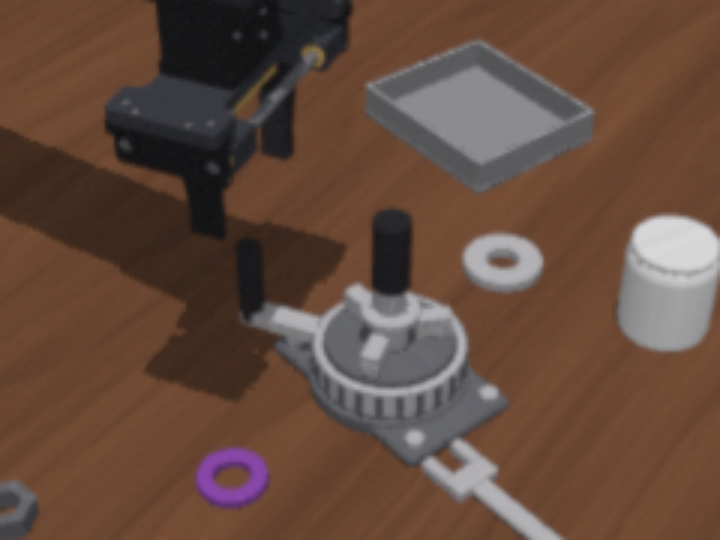

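The wrist view shows the handle top at about (322,265), against a prediction of (319,269), so it's centred between the fingers. Descending and pinching.

>>> arm_command(targets=[[[0, 0.027, 0, 0, 0, 0], [-0.001, 0.027, 0, 0, 0, 0], [0, 0.026, 0, 0, 0, 0], [0, 0, 0, 0, 0, 0]]])

```text
time: 2.62
ee_pos: [0.4802, 0.0177, 0.0446]
eef_rot: [-0.45, -0.542, 0.546, 0.453]
ft_force: [-0.8, 0.2, -0.9]
width: 0.0873
```

>>> arm_command(targets=[[[0, 0, 0, 0, 0, 0], [0, 0, 0, 0, 0, 0], [0, 0, 0, 0, 0, 0], [0, 0, 0, 0, 0, 0], [0, 0, 0, 0, 0, 0], [0, 0, 0, 0, 0, 0]]], hand=0, grip_force=20)

```text
time: 3.12
ee_pos: [0.4837, 0.0181, 0.0492]
eef_rot: [0.451, 0.545, -0.545, -0.45]
ft_force: [0.8, 0.0, -1.0]
width: 0.0546
```

Run:
```python
from h import *
delta([0.484,0.017,0.048],100.8)
```

```text
t 3.12 tcp [0.4837 0.0181 0.0492] dtool [-0.0012  0.0012 -0.0001]  y [ 0.001  0.001 -1.   ] x [-0.188  0.982  0.   ] rotvec [0.07 0.06 0.02] q7 1.72 F [ 0.8  0.  -1. ] w 0.0546
```

>>> arm_command(targets=[[[0, 0, 0, 0, 0, 0], [0, 0, 0, 0, 0, 0], [0, 0, 0, 0, 0, 0], [0, 0, 0, 0, 0, 0], [0, 0, 0, 0, 0, 0], [0, 0, 0, 0, 0, 0], [0, 0, 0, 0, 0, 0], [0, 0, 0, 0, 0, 0]]])

```text
time: 3.78
ee_pos: [0.4832, 0.018, 0.0485]
eef_rot: [0.45, 0.545, -0.545, -0.45]
ft_force: [0.1, -0.4, 0.2]
width: 0.0176
```

>>> arm_command(targets=[[[0.0073, 0, -0.0003, 0, 4, 0], [0.0073, 0, -0.0003, 0, 4, 0], [0.0073, 0, -0.0003, 0, 4, 0], [0.0073, 0, -0.0003, 0, 4, 0], [0.0073, 0, -0.0003, 0, 4, 0], [0.0073, 0, -0.0003, 0, 4, 0], [0.0073, 0, -0.0003, 0, 4, 0], [0.0073, 0, -0.0003, 0, 4, 0], [0, 0, 0, 0, 0, 0]]])

```text
time: 4.53
ee_pos: [0.4889, 0.0765, 0.0485]
eef_rot: [-0.584, -0.399, 0.399, 0.584]
ft_force: [-0.1, 3.5, 0.5]
width: 0.0173
```

Run:
```python
from h import *
s,M=st()
p=s["ee_pos"][:2]-[0.584,0.036]
print(s["ee_pos"],np.hypot(*p),np.degrees(np.arctan2(p[1],p[0])),M[:,0],M[:,2],s["ft_force"],s["torque"],s["width"])
```

```text
[0.48887426 0.07648707 0.04851382] 0.10338331524801521 156.94460604291663 [3.62378295e-01 9.32031095e-01 9.86770770e-05] [-9.32031097e-01  3.62378283e-01  1.21426712e-04] [-0.08029843  3.54552423  0.4634205 ] [ 0.89864889 -0.01902508 -0.08464886] 0.017313516618037934
```

>>> arm_command(targets=[[[0.0073, 0, -0.0003, 0, 4, 0], [0.0073, 0, -0.0003, 0, 4, 0], [0.0073, 0, -0.0003, 0, 4, 0], [0.0073, 0, -0.0003, 0, 4, 0], [0.0073, 0, -0.0003, 0, 4, 0], [0.0073, 0, -0.0003, 0, 4, 0], [0.0073, 0, -0.0003, 0, 4, 0], [0, 0, 0, 0, 0, 0]]])

```text
time: 5.2
ee_pos: [0.5182, 0.1175, 0.0485]
eef_rot: [-0.662, -0.247, 0.247, 0.663]
ft_force: [-1.4, 3.7, 1.8]
width: 0.0176
```

```bash
cat > ang.py <<'E'
from h import *
s,M=st()
p=s["ee_pos"][:2]-[0.584,0.036]
print(s["ee_pos"],np.hypot(*p),np.degrees(np.arctan2(p[1],p[0])),M[:,0],s["ft_force"],s["torque"],s["width"])
print("tangential",M[:,0]@s["ft_force"],"z",M[:,2]@s["ft_force"])
E
python3 ang.py
```

```text
[0.51815196 0.11754791 0.04853389] 0.10481424749929057 128.92006959963842 [ 7.56346866e-01  6.54170728e-01 -2.77422055e-04] [-1.39688053  3.73071755  1.80124083] [ 0.70516502  0.38563685 -0.00150708] 0.01755604687579249
tangential 1.3835003015102547 z 3.736886136925144
```

>>> arm_command(targets=[[[0.0055, 0, -0.0001, 0, 3, 0], [0.0055, 0, -0.0001, 0, 3, 0], [0.0037, 0, -0.0001, 0, 2, 0], [0, 0, 0, 0, 0, 0]]], grip_force=40)

```text
time: 5.53
ee_pos: [0.5209, 0.1186, 0.0476]
eef_rot: [0.679, 0.191, -0.207, -0.678]
ft_force: [-49.5, -22.8, 51.6]
width: 0.0176
```

```bash
python3 ang.py
```

```text
[0.52086445 0.11863623 0.04758105] 0.10399443873657596 127.38047170012932 [ 0.84104337  0.54051977 -0.02200998] [-49.51132414 -22.773538    51.6442939 ] [-5.05640394 10.72320662  0.03027908] 0.01764457809350846
tangential -55.08740811496168 z 7.880872844459323
```

>>> arm_command(targets=[[[-0.006, 0, 0, 0, 0, 0], [0, 0, 0, 0, 0, 0]]])

```text
time: 5.7
ee_pos: [0.5208, 0.1185, 0.0479]
eef_rot: [0.678, 0.197, -0.203, -0.678]
ft_force: [-19.2, -11.3, 17.3]
width: 0.0171
```

```bash
python3 ang.py
python3 - <<'E'
from h import *
b=cam("scene"); cv2.imwrite("pics/s2.png",cv2.resize(b["pixels"][150:330,200:440],None,fx=3,fy=3))
b=cam("top"); cv2.imwrite("pics/t2.png",cv2.resize(b["pixels"][200:340,230:420],None,fx=4,fy=4))
E
```

```text
[0.52081063 0.11849241 0.04789781] 0.10391291616019131 127.45219705734007 [ 0.83917435  0.54379891 -0.00831546] [-19.21268224 -11.3211928   17.32803947] [-2.50792971  4.30490653 -0.01248926] 0.017097203912054028
tangential -22.423333124181717 z 0.9793664063701188
```

View pics/s2.png

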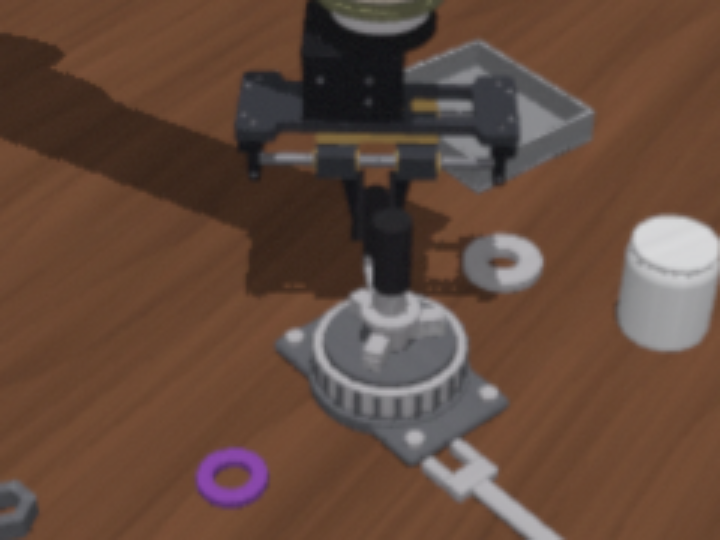

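View pics/t2.png

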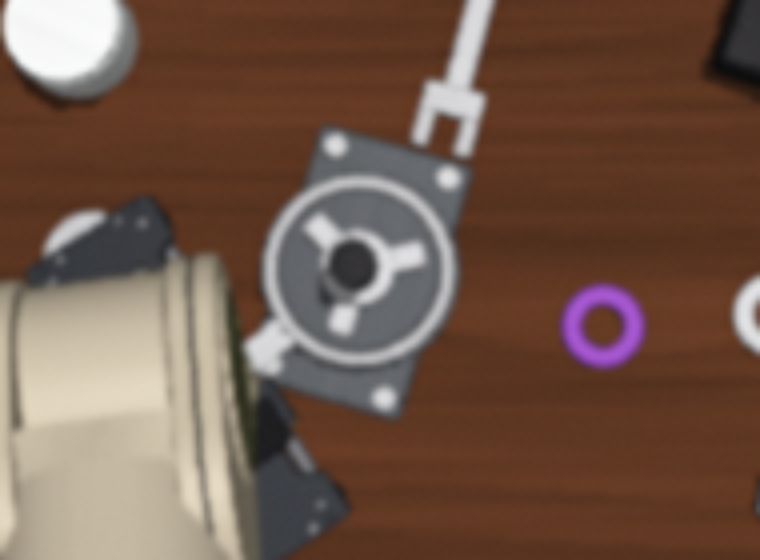

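>>> arm_command(targets=[[[-0.005, 0, 0, 0, 0, 0], [0, 0, 0, 0, 0, 0], [0, 0, 0, 0, 0, 0]]])

```text
time: 6.05
ee_pos: [0.5195, 0.1174, 0.048]
eef_rot: [0.679, 0.2, -0.201, -0.678]
ft_force: [-3.5, -6.8, 1.7]
width: 0.0169
```

```bash
python3 ang.py
```

```text
[0.51951351 0.1174299  0.04802843] 0.10387172464836368 128.37663496748684 [ 0.839077    0.54400512 -0.00286582] [-3.51028999 -6.79569183  1.72933272] [-1.69479518  1.21130601  0.16163173] 0.016929414844933443
tangential -6.647250708515725 z -3.7933669458953383
```

>>> arm_command(targets=[[[0, 0, 0, 0, 0, 0], [0, 0, 0, 0, 0, 0], [0, 0, 0, 0, 0, 0], [0, 0, 0, 0, 0, 0], [0, -0.03, 0, 0, 0, 0], [0, -0.03, 0, 0, 0, 0], [0, -0.03, 0, 0, 0, 0], [0, -0.03, 0, 0, 0, 0], [-0.02, -0.02, 0.02, 0, 0, 0], [-0.02, 0, 0.03, 0, 0, 0], [-0.02, 0, 0.03, 0, 0, 0], [0, 0, 0, 0, 0, 0]]], hand=0.6)

```text
time: 7.05
ee_pos: [0.4224, 0.1573, 0.1888]
eef_rot: [-0.677, -0.202, 0.202, 0.679]
ft_force: [1.3, 0.8, -0.5]
width: 0.0518
```

```bash
python3 ang.py
python3 - <<'E'
from h import *
b=cam("scene"); cv2.imwrite("pics/s3.png",cv2.resize(b["pixels"][150:330,200:440],None,fx=3,fy=3))
b=cam("top"); cv2.imwrite("pics/t3.png",cv2.resize(b["pixels"][200:340,230:420],None,fx=4,fy=4))
c=cam("wrist"); cv2.imwrite("pics/w3.png",c["pixels"])
E
```

```text
[0.42237071 0.1573209  0.18876651] 0.20209598473862087 143.1076627080538 [8.36714006e-01 5.47639993e-01 3.31308567e-04] [ 1.25705708  0.84758893 -0.48744331] [-3.30012861e-02 -5.72728337e-05 -1.02312183e-02] 0.05184739199528547
tangential 1.5158093660109002 z 0.019424166288197896
```

View pics/s3.png

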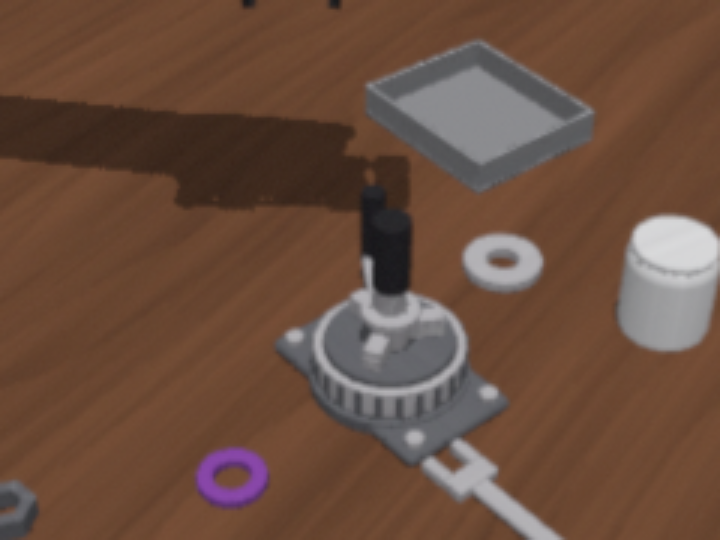

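View pics/t3.png

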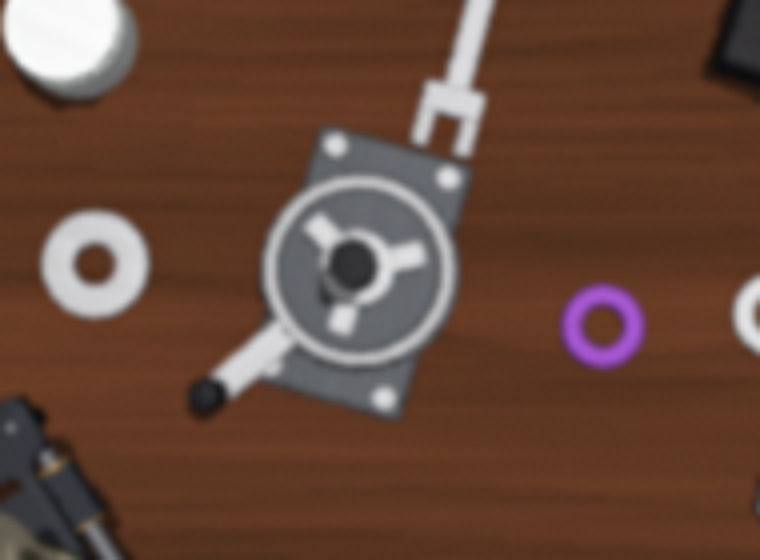

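View pics/w3.png

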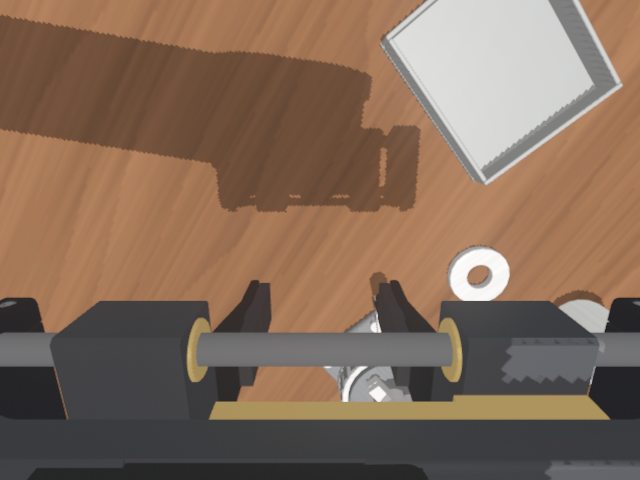

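Run:
```python
from h import *
c=vision.camera("top")
import numpy as np
c0=np.array([0.5838,0.0359])
def blob(name,x0,y0,x1,y1):
    g=cv2.cvtColor(cv2.imread(name),cv2.COLOR_BGR2GRAY) if isinstance(name,str) else cv2.cvtColor(name,cv2.COLOR_BGR2GRAY)
    sub=cv2.resize(g[y0:y1,x0:x1],None,fx=4,fy=4,interpolation=cv2.INTER_CUBIC)
    m=(sub<48).astype(np.uint8); n,l,s,ce=cv2.connectedComponentsWithStats(m)
    for i in range(1,n):
        if s[i,4]>150: print(s[i]/4,(ce[i]/4)+[x0,y0])
blob("pics/top0.png",315,300,340,328)
blob(c["pixels"],270,288,295,310)
for uv in [(327.9,314.6),(281.75,299),(326,316)]:
    p=plane(c,[uv],0.086)[0]; d=p[:2]-c0; print(p,np.hypot(*d),np.degrees(np.arctan2(d[1],d[0])))
```

```text
[  6.    12.25  11.5    9.   279.  ] [326.40501792 316.5141129 ]
[  7.     6.75   9.5   10.25 287.  ] [281.24085366 299.82099303]
[0.48334358 0.01629356 0.086     ] 0.1023518670355122 -168.95620766664987
[0.51563138 0.11368372 0.086     ] 0.10342759592602722 131.23089577990595
[0.48039539 0.02027597 0.086     ] 0.10457831341477601 -171.40782547666547
```

The lever has swung about 60°, which is close to the 63° needed. That's inconclusive, so I'll re-grip and press further with a watched force.

Run:
```python
from h import *
delta([0.519,0.117,0.12],36)
```

```text
t 7.25 tcp [0.4275 0.154  0.1888] dtool [ 0.0567  0.0689 -0.0808]  y [ 0.001  0.    -1.   ] x [0.84  0.543 0.001] rotvec [ 0.01 -3.13  0.06] q7 0.11 F [ 0.7 -0.5 -0.5] w 0.0520
```

>>> arm_command(targets=[[[0.019, 0.023, -0.027, 0, 0, 0], [0.019, 0.023, -0.027, 0, 0, 0], [0.018, 0.023, -0.027, 0, -3, 0], [0, 0, 0, 0, 0, 0], [0, 0.025, 0, 0, 0, 0], [0, 0.025, 0, 0, 0, 0], [0, 0.023, 0, 0, 0, 0], [0, 0, 0, 0, 0, 0]]])

```text
time: 7.92
ee_pos: [0.5158, 0.1149, 0.0424]
eef_rot: [0.674, 0.215, -0.22, -0.672]
ft_force: [-1.4, -0.0, -0.0]
width: 0.0522
```

>>> arm_command(targets=[[[0, 0, 0, 0, 0, 0], [0, 0, 0, 0, 0, 0], [0, 0, 0, 0, 0, 0], [0, 0, 0, 0, 0, 0], [0, 0, 0, 0, 0, 0], [0, 0, 0, 0, 0, 0], [0, 0, 0, 0, 0, 0], [0, 0, 0, 0, 0, 0]]], hand=0, grip_force=30)

```text
time: 8.58
ee_pos: [0.5182, 0.1168, 0.0472]
eef_rot: [-0.673, -0.218, 0.217, 0.673]
ft_force: [-1.4, -0.4, 5.7]
width: 0.0172
```

```bash
python3 ang.py
```

```text
[0.51824235 0.11683768 0.04715501] 0.1042055611504259 129.12673393210758 [0.81029926 0.58601504 0.00121975] [-1.37311528 -0.39153259  5.67253703] [ 0.03692837  0.18104471 -0.01725434] 0.017245881642683206
tangential -1.335159206445843 z 0.4875803019307251
```

Pressing along the tangent in small steps.

>>> arm_command(targets=[[[0.002, 0, 0, 0, 1, 0], [0.002, 0, 0, 0, 1, 0], [0, 0, 0, 0, 0, 0], [0, 0, 0, 0, 0, 0]]])

```text
time: 8.92
ee_pos: [0.5205, 0.1188, 0.0471]
eef_rot: [-0.676, -0.205, 0.206, 0.677]
ft_force: [-7.1, -1.3, 13.1]
width: 0.0174
```

```bash
python3 ang.py
```

```text
[0.52053653 0.11877368 0.04710393] 0.1043028899709739 127.47776943601053 [ 0.83037681  0.55720122 -0.00107467] [-7.08347114 -1.33495281 13.05392807] [-0.32339581  1.39010473  0.03842858] 0.017396942454998822
tangential -6.639816157770144 z 2.8516146079180555
```

>>> arm_command(targets=[[[0.002, 0, 0, 0, 0, 0], [0.001, 0, 0, 0, 0, 0], [0, 0, 0, 0, 0, 0], [0, 0, 0, 0, 0, 0]]])

```text
time: 9.25
ee_pos: [0.5206, 0.1188, 0.0469]
eef_rot: [-0.676, -0.203, 0.208, 0.677]
ft_force: [-20.4, -6.8, 26.2]
width: 0.0169
```

```bash
python3 ang.py
```

```text
[0.52059654 0.11878571 0.04688835] 0.10427594387747026 127.4475826523314 [ 0.83096903  0.55627937 -0.00661359] [-20.38502333  -6.75188804  26.177477  ] [-1.59238562e+00  4.25151346e+00 -1.26867847e-03] 0.016853285242844747
tangential -20.868386122443173 z 5.801801947794941
```

The lever stops at 127.45° whether I press with 7, 21 or 55 N, so this is the hard stop. Releasing without backing off, then on to the cap.

>>> arm_command(targets=[[[-0.001, 0, 0, 0, 0, 0], [0, 0, 0, 0, 0, 0], [0, 0, 0, 0, 0, 0], [0, 0, 0, 0, 0, 0], [0, -0.03, 0, 0, 0, 0], [0, -0.03, 0, 0, 0, 0], [0, -0.03, 0, 0, 0, 0], [0, -0.03, 0, 0, 0, 0], [0, -0.02, 0.0, 0, 0, 0], [0, 0, 0.0, 0, 0, 0]]], hand=0.7)

```text
time: 10.08
ee_pos: [0.5249, 0.1206, 0.1909]
eef_rot: [-0.676, -0.208, 0.204, 0.677]
ft_force: [1.2, 0.3, -0.1]
width: 0.0605
```

Run:
```python
from h import *
a=cam("scene"); cv2.imwrite("pics/s4.png",cv2.resize(a["pixels"][200:310,280:400],None,fx=5,fy=5,interpolation=cv2.INTER_CUBIC))
delta([0.584,0.036,0.185],36)
```

```text
t 10.13 tcp [0.524  0.1205 0.1886] dtool [ 0.0027  0.0036 -0.1036]  y [ 0.004  0.002 -1.   ] x [0.83  0.557 0.004] rotvec [ 0.03 -2.12  0.24] q7 0.37 F [-0.7  0.3 -1.1] w 0.0605
```

View pics/s4.png

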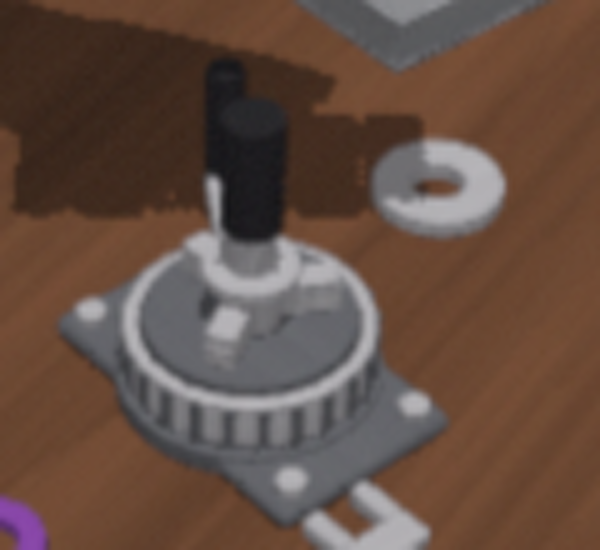

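>>> arm_command(targets=[[[0, -0.003, -0.035, 0, 0, 0], [0.001, 0, -0.034, 0, 0, 0], [0.001, 0, -0.034, 0, 0, 0], [0, 0, 0, 0, 0, 0], [0, 0, 0, 0, 0, 0]]])

```text
time: 10.55
ee_pos: [0.5818, 0.0333, 0.1881]
eef_rot: [0.677, 0.204, -0.205, -0.676]
ft_force: [-0.8, 0.2, -1.1]
width: 0.0609
```

Run:
```python
from h import *
c=cam("wrist"); cv2.imwrite("pics/w5.png",c["pixels"]); print(proj(c,[[0.584,0.036,0.138]]))
delta([0.584,0.036,0.096],36)
```

```text
[[329.38162789 262.88042999]]
t 10.60 tcp [0.5814 0.0352 0.1881] dtool [ 0.0028  0.0921 -0.0008]  y [-0.002 -0.001 -1.   ] x [ 0.831  0.556 -0.002] rotvec [-0.03 -2.2  -0.11] q7 0.60 F [ 0.5  0.  -0.3] w 0.0609
```

View pics/w5.png

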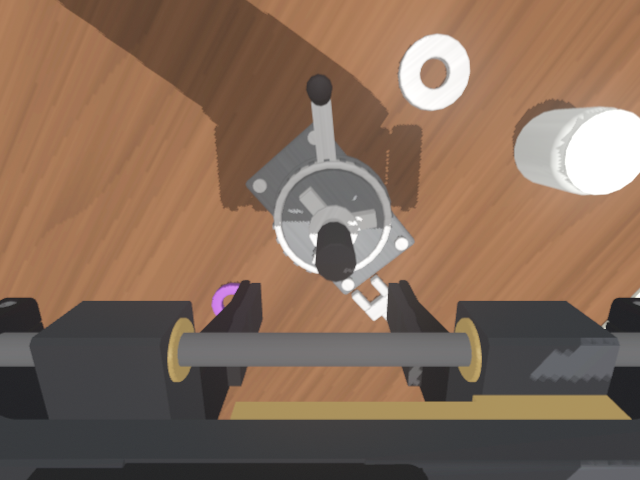

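>>> arm_command(targets=[[[0.003, 0.023, 0, 0, 0, 0], [0.003, 0.023, 0, 0, 0, 0], [0, 0.023, 0, 0, 0, 0], [0, 0.022, 0, 0, 0, 0], [0, 0, 0, 0, 0, 0], [0, 0, 0, 0, 0, 0]]])

```text
time: 11.1
ee_pos: [0.5856, 0.0401, 0.0977]
eef_rot: [-0.676, -0.206, 0.207, 0.677]
ft_force: [-0.3, 0.1, 1.2]
width: 0.0607
```

>>> arm_command(targets=[[[0, 0, 0, 0, 0, 0], [0, 0, 0, 0, 0, 0], [0, 0, 0, 0, 0, 0], [0, 0, 0, 0, 0, 0], [0, 0, 0, 0, 0, 0], [0, 0, 0, 0, 0, 0], [0, 0, 0, 0, 0, 0], [0, 0, 0, 0, 0, 0]]], hand=0, grip_force=10)

```text
time: 11.77
ee_pos: [0.5869, 0.0389, 0.0987]
eef_rot: [-0.676, -0.206, 0.206, 0.676]
ft_force: [-1.3, -0.7, 2.2]
width: 0.0256
```

Run:
```python
from h import *
delta([0.584,0.036,0.096],36)
```

```text
t 11.77 tcp [0.5869 0.0389 0.0987] dtool [-0.004   0.0027 -0.0008]  y [ 0.  0. -1.] x [0.83  0.557 0.   ] rotvec [-0.   -2.13  0.02] q7 0.65 F [-1.3 -0.7  2.2] w 0.0256
```

>>> arm_command(targets=[[[0, -0.015, 0, 0, 0, 0], [0, -0.025, 0, 0, 0, 0], [0, -0.025, 0, 0, 0, 0], [0, -0.02, 0, 0, 0, 0], [0, 0, 0, 0, 0, 0]]])

```text
time: 12.18
ee_pos: [0.5887, 0.0388, 0.1877]
eef_rot: [0.677, 0.208, -0.204, -0.676]
ft_force: [0.9, -0.4, -0.9]
width: 0.0256
```

Run:
```python
from h import *
a=cam("scene"); cv2.imwrite("pics/s6.png",cv2.resize(a["pixels"][150:310,250:410],None,fx=3.7,fy=3.7,interpolation=cv2.INTER_CUBIC))
delta([0.475,0.341,0.1],36)
```

```text
t 12.23 tcp [0.5879 0.0389 0.1855] dtool [0.0743 0.0854 0.3139]  y [ 0.003  0.001 -1.   ] x [0.83  0.557 0.003] rotvec [ 0.07 -2.14  0.2 ] q7 0.61 F [ 0.4 -0.4 -0.1] w 0.0258
```

View pics/s6.png

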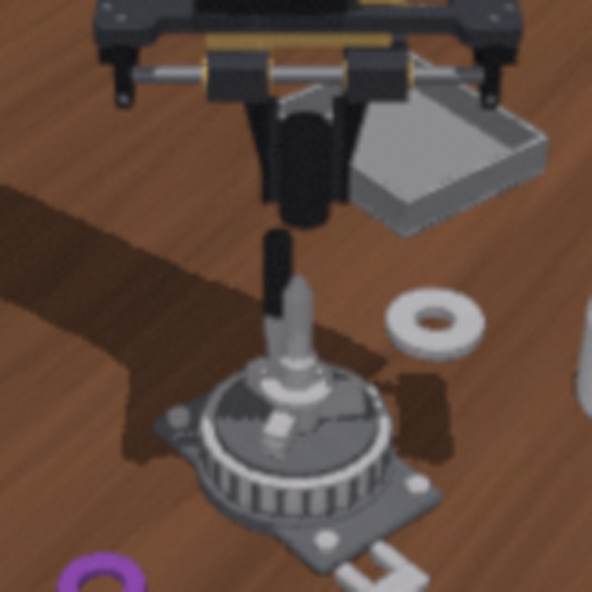

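The cap is in the fingers and the shaft stands upright. Carrying it to the bin.

>>> arm_command(targets=[[[0.008, 0, 0.035, 0, 0, 0], [0.008, 0, 0.035, 0, 0, 0], [0.008, 0, 0.035, 0, 0, 0], [0.008, 0, 0.035, 0, 0, 0], [0.008, 0.01, 0.035, 0, 0, 0], [0.008, 0.01, 0.035, 0, 0, 0], [0.008, 0.02, 0.035, 0, 0, 0], [0.008, 0.02, 0.035, 0, 0, 0], [0.01, 0.025, 0.034, 0, 0, 0], [0, 0.03, 0, 0, 0, 0], [0, 0.025, 0, 0, 0, 0], [0, 0, 0, 0, 0, 0]]])

```text
time: 13.23
ee_pos: [0.47, 0.3376, 0.0386]
eef_rot: [0.678, 0.204, -0.209, -0.675]
ft_force: [-1.1, -0.5, -1.0]
width: 0.0258
```

Run:
```python
from h import *
delta([0.475,0.341,0.026],36)
```

```text
t 13.23 tcp [0.47   0.3376 0.0386] dtool [0.0062 0.0125 0.    ]  y [-0.007 -0.007 -1.   ] x [ 0.829  0.558 -0.009] rotvec [ 0.09 -2.05 -0.53] q7 0.06 F [-1.1 -0.5 -1. ] w 0.0258
```

>>> arm_command(targets=[[[0, 0.012, 0, 0, 0, 0], [0, 0.008, 0, 0, 0, 0], [0, 0, 0, 0, 0, 0], [0, 0, 0, 0, 0, 0], [0, 0, 0, 0, 0, 0]]])

```text
time: 13.65
ee_pos: [0.4743, 0.3398, 0.0256]
eef_rot: [-0.676, -0.206, 0.205, 0.677]
ft_force: [-0.5, -0.0, 0.6]
width: 0.025
```

>>> arm_command(targets=[[[0, 0, 0, 0, 0, 0], [0, 0, 0, 0, 0, 0], [0, 0, 0, 0, 0, 0], [0, 0, 0, 0, 0, 0], [0, -0.02, 0, 0, 0, 0], [0, -0.03, 0, 0, 0, 0], [0, -0.03, 0, 0, 0, 0], [0, -0.03, 0, 0, 0, 0], [0, -0.03, 0, 0, 0, 0], [0, -0.03, 0, 0, 0, 0], [0, 0, 0, 0, 0, 0]]], hand=0.7)

```text
time: 14.57
ee_pos: [0.476, 0.341, 0.2009]
eef_rot: [-0.675, -0.209, 0.203, 0.678]
ft_force: [1.1, -0.3, 0.1]
width: 0.0606
```

Run:
```python
from h import *
b=cam("scene"); cv2.imwrite("pics/s7.png",b["pixels"])
delta([0.589,0.187,0.15],36)
```

```text
t 14.62 tcp [0.4751 0.3405 0.1979] dtool [ 0.0088  0.0477 -0.191 ]  y [ 0.004  0.004 -1.   ] x [0.83  0.557 0.006] rotvec [-0.07 -2.14  0.34] q7 -0.00 F [ 0.6  0.1 -0.6] w 0.0610
```

View pics/s7.png

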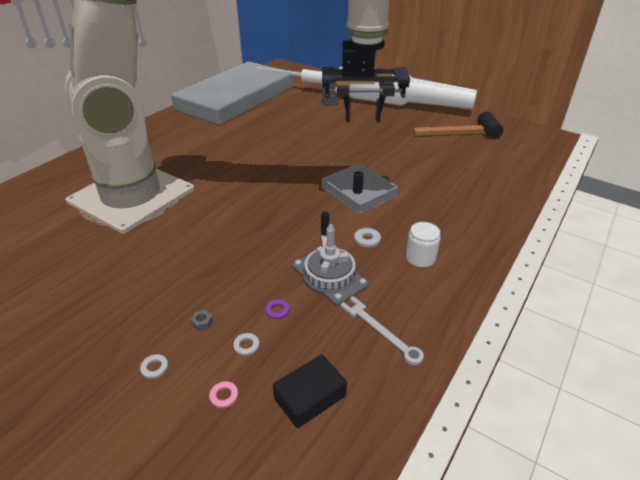

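The cap stands in the bin near scene (358,183). Next the thrust ring: I turn the jaws to about 104° so the body stays clear of the handle and the tin.

>>> arm_command(targets=[[[0.002, 0, -0.032, 0, 0, 0], [0.002, 0, -0.032, 0, 0, 0], [0.002, 0, -0.032, 0, 0, 0], [0.001, 0, -0.032, 0, 0, 0], [0.001, 0, -0.032, 0, 0, 0], [0.001, 0, -0.031, 0, 0, 0], [0, 0, 0, 0, -7, 0], [0, 0, 0, 0, -7, 0], [0, 0, 0, 0, -7, 0], [0, 0, 0, 0, -7, 0], [0, 0, 0, 0, -7, 0], [0, 0, 0, 0, -7, 0]]], hand=1)

```text
time: 15.62
ee_pos: [0.5871, 0.1858, 0.1933]
eef_rot: [-0.556, -0.436, 0.437, 0.557]
ft_force: [0.6, 0.3, -0.0]
width: 0.0871
```

>>> arm_command(targets=[[[0, 0, 0, 0, -7, 0], [0, 0, 0, 0, -7, 0], [0, 0, 0, 0, -7, 0], [0, 0, 0, 0, -7, 0], [0, 0, 0, 0, 0, 0], [0, 0, 0, 0, 0, 0], [0, 0, 0, 0, 0, 0]]])

```text
time: 16.2
ee_pos: [0.5873, 0.1859, 0.194]
eef_rot: [-0.437, -0.556, 0.556, 0.437]
ft_force: [0.9, 0.0, -0.5]
width: 0.087
```

Run:
```python
from h import *
delta([0.589,0.187,0.15],104)
c=cam("wrist"); cv2.imwrite("pics/w8.png",c["pixels"]); print(proj(c,[[0.589,0.187,0.01]]))
delta([0.589,0.187,0.15],104)
t=cam("top"); cv2.imwrite("pics/t8.png",cv2.resize(t["pixels"][200:340,230:420],None,fx=4,fy=4,interpolation=cv2.INTER_CUBIC))
```

```text
t 16.20 tcp [0.5873 0.1859 0.194 ] dtool [ 0.0007  0.044  -0.0019]  y [-0.001 -0.    -1.   ] x [-0.236  0.972 -0.   ] rotvec [-0.04 -0.37 -0.  ] q7 1.53 F [ 0.9  0.  -0.5] w 0.0870
[[324.25173939 216.00998837]]
t 16.25 tcp [0.5874 0.1859 0.1941] dtool [ 0.0007  0.0441 -0.0018]  y [-0.001 -0.    -1.   ] x [-0.236  0.972 -0.   ] rotvec [-0.03 -0.33 -0.  ] q7 1.53 F [ 0.3 -0.3 -0.2] w 0.0871
```

View pics/w8.png

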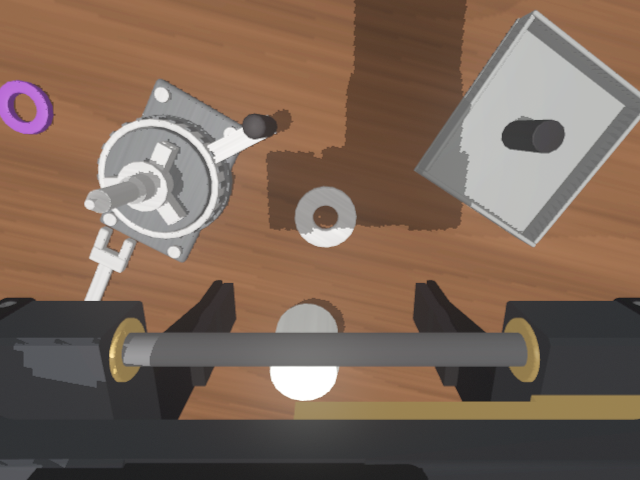

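View pics/t8.png

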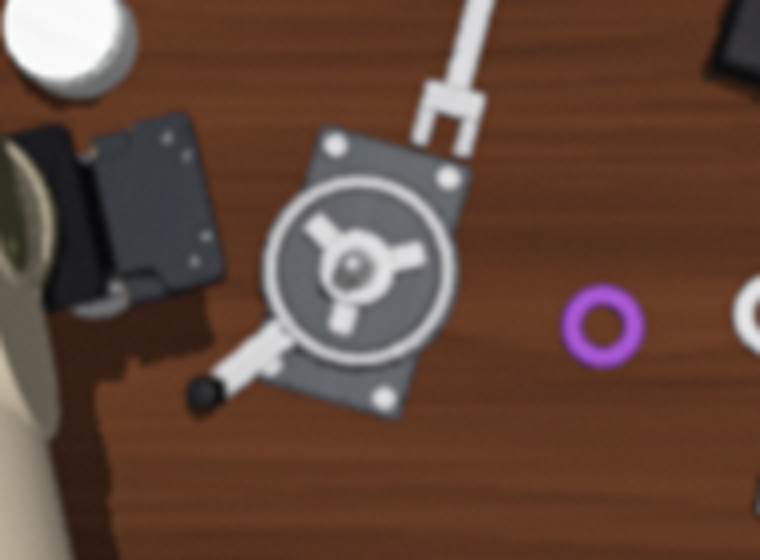

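Run:
```python
from h import *
t=cam("top"); w=cam("wrist"); s=cam("scene")
print("ring wrist",plane(w,[(325.7,216.5)],0.01))
print("flange",plane(t,[(319.25,266.75)],0.066),"tip",plane(t,[(318.5,265.75)],0.134))
# fit of flange ring in top image
g=cv2.cvtColor(t["pixels"],cv2.COLOR_BGR2GRAY)
sub=cv2.resize(g[250:285,303:337],None,fx=16,fy=16,interpolation=cv2.INTER_CUBIC)
cv2.imwrite("pics/fl.png",sub)
sc=cv2.resize(s["pixels"][215:285,295:365],None,fx=8,fy=8,interpolation=cv2.INTER_CUBIC); cv2.imwrite("pics/scf.png",sc)
```

```text
ring wrist [[0.5894673  0.18863726 0.01      ]]
flange [[0.58464853 0.03546414 0.066     ]] tip [[0.58405669 0.03481191 0.134     ]]
```

View pics/fl.png

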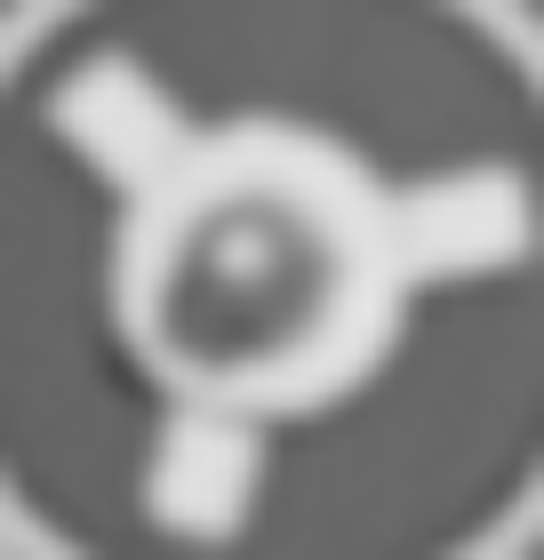

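View pics/scf.png

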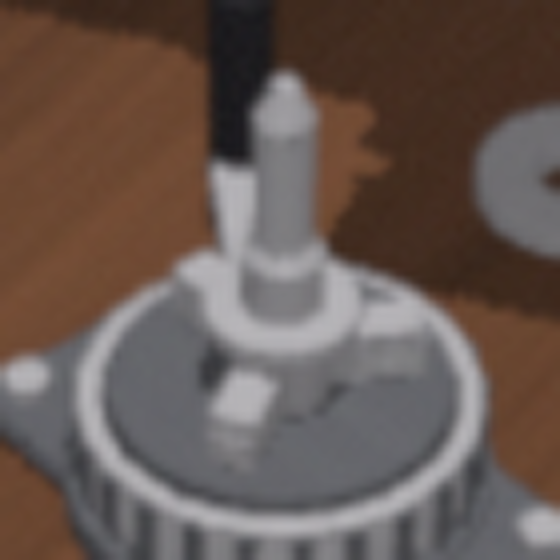

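Run:
```python
from h import *
w=cam("wrist"); cv2.imwrite("pics/wfl.png",cv2.resize(w["pixels"][140:240,70:190],None,fx=6,fy=6,interpolation=cv2.INTER_CUBIC))
t=cam("top")
print("flange top",plane(t,[(318.53,266.09)],0.066))
```

```text
flange top [[0.58606293 0.03701637 0.066     ]]
```

View pics/wfl.png

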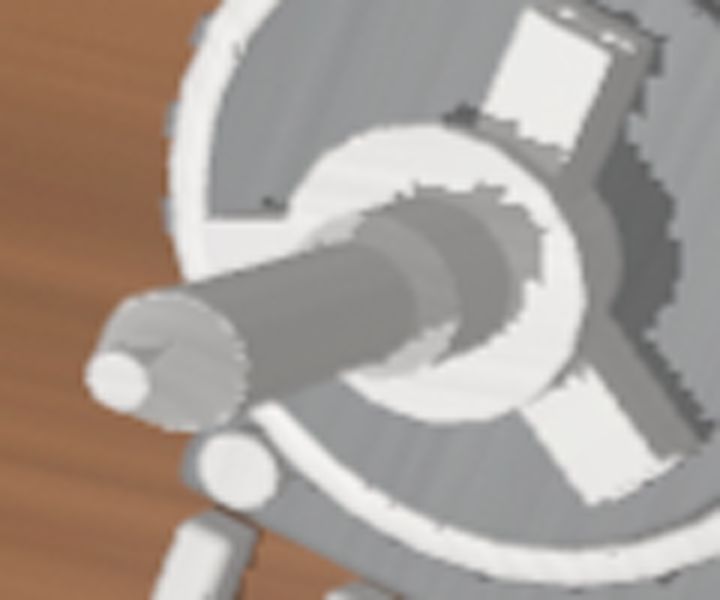

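Run:
```python
from h import *
w=cam("wrist")
print("flange",plane(w,[(142.4,185.25)],0.066),"tip",plane(w,[(89.25,203)],0.134))
delta([0.5892,0.188,0.05],104)
```

```text
flange [[0.58657529 0.03852298 0.066     ]] tip [[0.58709852 0.0379802  0.134     ]]
t 16.60 tcp [0.5876 0.186  0.1946] dtool [ 0.0015  0.1446 -0.002 ]  y [ 0.  0. -1.] x [-0.239  0.971  0.   ] rotvec [ 0.01 -0.16  0.01] q7 1.53 F [-0.7 -0.1 -0.2] w 0.0870
```

>>> arm_command(targets=[[[0.001, 0.03, -0.001, 0, 0, 0], [0.001, 0.03, -0.001, 0, 0, 0], [0, 0.03, 0, 0, 0, 0], [0, 0.03, 0, 0, 0, 0], [0, 0.025, 0, 0, 0, 0], [0, 0.02, 0, 0, 0, 0], [0, 0.01, 0, 0, 0, 0], [0, 0, 0, 0, 0, 0], [0, 0, 0, 0, 0, 0], [0, 0, 0, 0, 0, 0]]])

```text
time: 17.43
ee_pos: [0.5901, 0.1887, 0.0212]
eef_rot: [0.436, 0.557, -0.556, -0.436]
ft_force: [1.1, 0.3, 0.7]
width: 0.0871
```

Run:
```python
from h import *
delta([0.5892,0.188,0.004],104)
```

```text
t 17.43 tcp [0.5901 0.1887 0.0212] dtool [-0.0005  0.0171  0.0011]  y [ 0.002  0.001 -1.   ] x [-0.24   0.971  0.   ] rotvec [ 0.13 -0.14  0.03] q7 1.58 F [1.1 0.3 0.7] w 0.0871
```

>>> arm_command(targets=[[[0, 0.007, 0, 0, 0, 0], [0, 0.006, 0, 0, 0, 0], [0, 0.004, 0, 0, 0, 0], [0, 0, 0, 0, 0, 0], [0, 0, 0, 0, 0, 0], [0, 0, 0, 0, 0, 0]]])

```text
time: 17.93
ee_pos: [0.5891, 0.1884, 0.0026]
eef_rot: [0.436, 0.557, -0.557, -0.436]
ft_force: [-0.9, 0.5, 0.1]
width: 0.0873
```

Run:
```python
from h import *
delta([0.5892,0.188,0.004],104)
```

```text
t 17.93 tcp [0.5891 0.1884 0.0026] dtool [-0.0004 -0.0014  0.    ]  y [ 0.  0. -1.] x [-0.24   0.971  0.   ] rotvec [ 0.01 -0.14  0.  ] q7 1.59 F [-0.9  0.5  0.1] w 0.0873
```

>>> arm_command(targets=[[[0, -0.001, 0, 0, 0, 0], [0, 0, 0, 0, 0, 0], [0, 0, 0, 0, 0, 0], [0, 0, 0, 0, 0, 0], [0, 0, 0, 0, 0, 0], [0, 0, 0, 0, 0, 0], [0, 0, 0, 0, 0, 0], [0, 0, 0, 0, 0, 0]]], hand=0, grip_force=30)

```text
time: 18.6
ee_pos: [0.5891, 0.1884, 0.0036]
eef_rot: [0.436, 0.557, -0.557, -0.436]
ft_force: [-0.0, -0.7, 0.5]
width: 0.0603
```

Run:
```python
from h import *
delta([0.5892,0.188,0.004],104)
```

```text
t 18.60 tcp [0.5891 0.1884 0.0036] dtool [-0.0004 -0.0004 -0.    ]  y [ 0.  0. -1.] x [-0.24   0.971  0.   ] rotvec [ 0.01 -0.14  0.  ] q7 1.59 F [-0.  -0.7  0.5] w 0.0603
```

>>> arm_command(targets=[[[0, -0.01, 0, 0, 0, 0], [0, -0.02, 0, 0, 0, 0], [0, -0.03, 0, 0, 0, 0], [0, -0.03, 0, 0, 0, 0], [0, -0.03, 0, 0, 0, 0], [0, -0.03, 0, 0, 0, 0], [0, -0.01, 0, 0, 0, 0], [0, 0, 0, 0, 0, 0]]])

```text
time: 19.27
ee_pos: [0.5905, 0.1888, 0.1669]
eef_rot: [0.437, 0.558, -0.555, -0.435]
ft_force: [0.9, 0.2, -1.2]
width: 0.0601
```

Run:
```python
from h import *
delta([0.5868,0.0384,0.16],104)
c=cam("wrist"); cv2.imwrite("pics/w9.png",c["pixels"])
```

```text
t 19.27 tcp [0.5905 0.1888 0.1669] dtool [-0.1452  0.0065  0.0397]  y [ 0.005  0.002 -1.   ] x [-0.24   0.971  0.001] rotvec [ 0.3  -0.14  0.07] q7 1.54 F [ 0.9  0.2 -1.2] w 0.0601
```

View pics/w9.png

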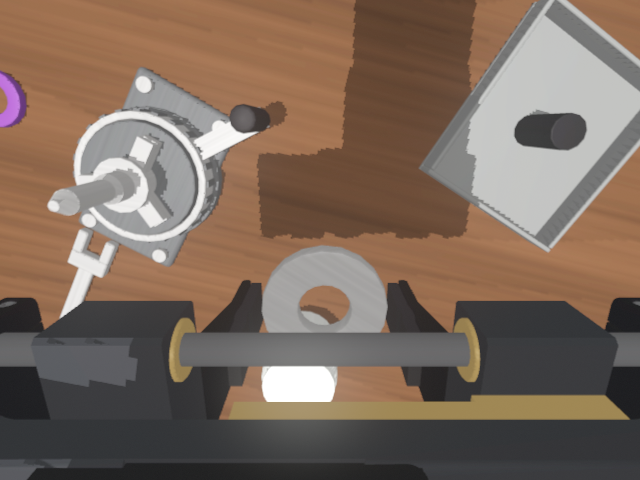

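```bash
cat > tool.py <<'E'
from h import *
def toolpt(c,uv,y):
    m=c["mount"]; p=cv2.undistortPoints(np.array(uv,float).reshape(-1,1,2),K(c),c["D"]).reshape(-1,2)
    d=np.c_[p,np.ones(len(p))]@m[:3,:3].T; o=m[:3,3]
    return o+d*((y-o[1])/d[:,1:2])
E
python3 - <<'E'
from tool import *
c=vision.camera("wrist")
print(np.round(toolpt(c,[(324.5,285),(324.5,246),(262,300),(387,300),(298,306),(351,306)],-0.0064)*1000,1))
delta([0.5868,0.0384,0.16],104)
E
```

```text
[[  0.8  -6.4  11.2]
 [  0.8  -6.4  30.1]
 [-28.3  -6.4   3.6]
 [ 30.   -6.4   3.6]
 [-11.6  -6.4   0.5]
 [ 13.3  -6.4   0.5]]
t 19.37 tcp [0.5885 0.1884 0.1626] dtool [-0.1452  0.0027  0.0376]  y [-0.001 -0.    -1.   ] x [-0.24   0.971  0.   ] rotvec [-0.05 -0.12  0.01] q7 1.54 F [-0.7 -0.6 -1.3] w 0.0601
```

>>> arm_command(targets=[[[-0.0365, 0, 0.009, 0, 0, 0], [-0.0365, 0, 0.009, 0, 0, 0], [-0.0365, 0, 0.01, 0, 0, 0], [-0.03, 0, 0.009, 0, 0, 0], [-0.005, 0, 0, 0, 0, 0], [0, 0, 0, 0, 0, 0], [0, 0, 0, 0, 0, 0], [0, 0, 0, 0, 0, 0]]])

```text
time: 20.03
ee_pos: [0.5872, 0.0412, 0.1623]
eef_rot: [-0.435, -0.557, 0.558, 0.436]
ft_force: [-0.8, 0.3, -0.8]
width: 0.0605
```

Run:
```python
from tool import *
delta([0.587,0.038,0.0696],104)
c=cam("wrist"); cv2.imwrite("pics/w10.png",cv2.resize(c["pixels"][200:400,200:450],None,fx=3,fy=3))
delta([0.587,0.038,0.0696],104)
```

```text
t 20.03 tcp [0.5872 0.0412 0.1623] dtool [-0.0032  0.0927  0.0008]  y [-0.002  0.    -1.   ] x [-0.242  0.97   0.001] rotvec [-0.1   0.    0.05] q7 1.78 F [-0.8  0.3 -0.8] w 0.0605
t 20.08 tcp [0.5873 0.0413 0.1626] dtool [-0.0032  0.093   0.001 ]  y [-0.001  0.    -1.   ] x [-0.242  0.97   0.001] rotvec [-0.07  0.02  0.04] q7 1.78 F [-0.2 -0.3 -1.3] w 0.0601
```

View pics/w10.png

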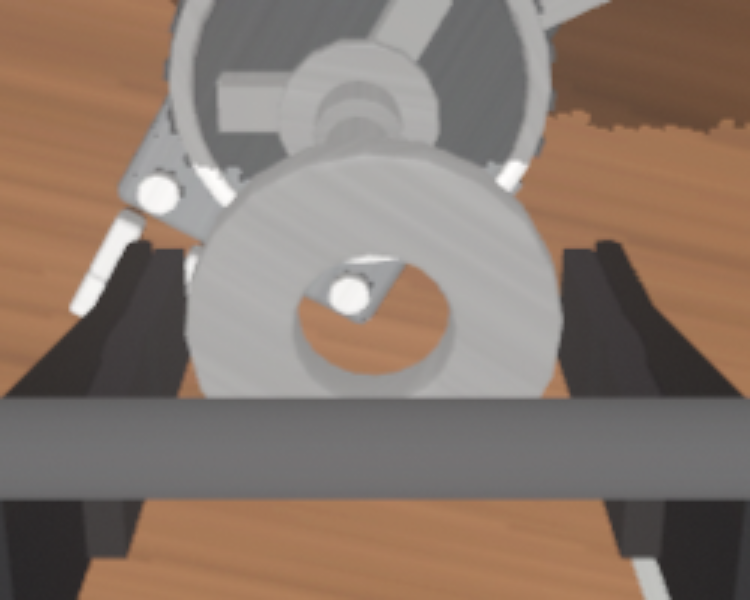

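Run:
```python
from tool import *
c=cam("wrist")
f=lambda x,y:(200+(x+.5)/3-.5,200+(y+.5)/3-.5)
print(np.round(toolpt(c,[f(359,38),f(281,112),f(438,112)],0.0966)*1000,1))
print(np.round(toolpt(c,[f(374,261),f(374,155),f(187,320),f(563,320),f(299,320),f(450,320)],-0.0064)*1000,1))
```

```text
[[ -2.8  96.6  21.7]
 [-22.   96.6   3.2]
 [ 16.4  96.6   3.2]]
[[  0.7  -6.4  10.4]
 [  0.7  -6.4  27.6]
 [-28.5  -6.4   0.3]
 [ 30.3  -6.4   0.3]
 [-11.   -6.4   0.3]
 [ 12.6  -6.4   0.3]]
```

>>> arm_command(targets=[[[-0.0035, 0, 0.0014, 0, 0, 0], [0, 0, 0, 0, 0, 0], [0, 0.01, 0, 0, 0, 0], [0, 0.01, 0, 0, 0, 0], [0, 0.01, 0, 0, 0, 0], [0, 0.01, 0, 0, 0, 0], [0, 0.01, 0, 0, 0, 0], [0, 0.008, 0, 0, 0, 0], [0, 0.006, 0, 0, 0, 0], [0, 0.004, 0, 0, 0, 0], [0, 0, 0, 0, 0, 0], [0, 0, 0, 0, 0, 0]]])

```text
time: 21.13
ee_pos: [0.5873, 0.0354, 0.0956]
eef_rot: [0.436, 0.557, -0.557, -0.436]
ft_force: [0.4, -0.4, -1.9]
width: 0.0603
```

Run:
```python
from tool import *
delta([0.587,0.038,0.0696],104)
c=cam("wrist"); cv2.imwrite("pics/w11.png",cv2.resize(c["pixels"][200:400,200:450],None,fx=3,fy=3))
c=cam("scene"); cv2.imwrite("pics/s11.png",cv2.resize(c["pixels"][180:300,270:400],None,fx=5,fy=5))
```

```text
t 21.13 tcp [0.5873 0.0354 0.0956] dtool [ 0.0026  0.026  -0.0003]  y [ 0.  0. -1.] x [-0.24   0.971 -0.   ] rotvec [ 0.01 -0.14 -0.  ] q7 1.81 F [ 0.4 -0.4 -1.9] w 0.0603
```

View pics/w11.png

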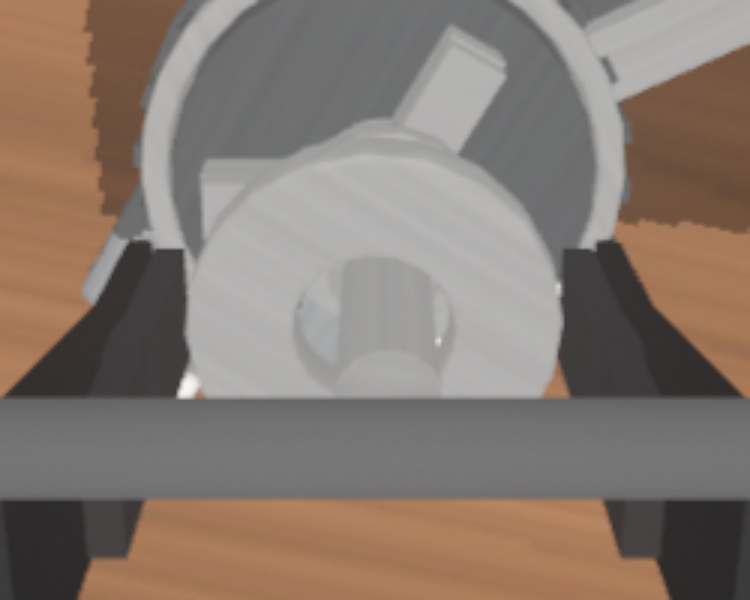

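View pics/s11.png

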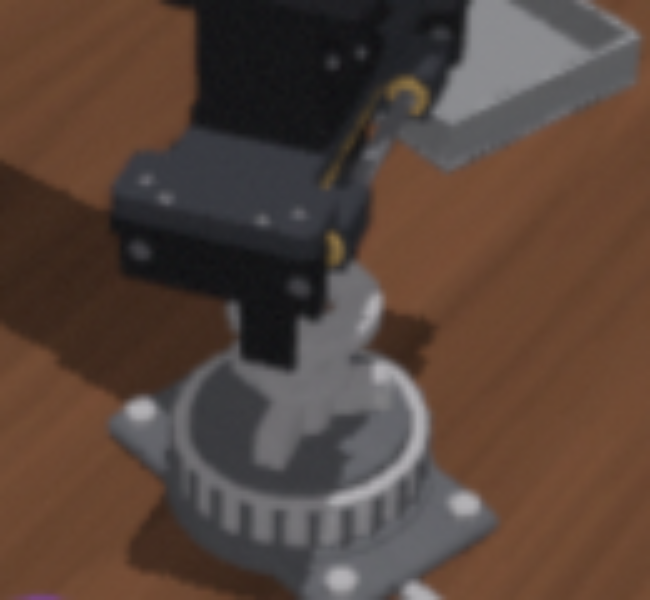

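>>> arm_command(targets=[[[0.0023, 0, 0, 0, 0, 0], [0, 0, 0, 0, 0, 0], [0, 0, 0, 0, 0, 0]]])

```text
time: 21.48
ee_pos: [0.5868, 0.0381, 0.0957]
eef_rot: [0.436, 0.557, -0.557, -0.436]
ft_force: [0.5, -0.4, -0.5]
width: 0.0606
```

Run:
```python
from tool import *
delta([0.587,0.038,0.0696],104)
c=cam("wrist"); cv2.imwrite("pics/w12.png",cv2.resize(c["pixels"][200:400,200:450],None,fx=3,fy=3))
```

```text
t 21.48 tcp [0.5868 0.0381 0.0957] dtool [-0.0001  0.0261 -0.0002]  y [ 0.  0. -1.] x [-0.24   0.971  0.   ] rotvec [ 0.03 -0.11  0.01] q7 1.81 F [ 0.5 -0.4 -0.5] w 0.0606
```

View pics/w12.png

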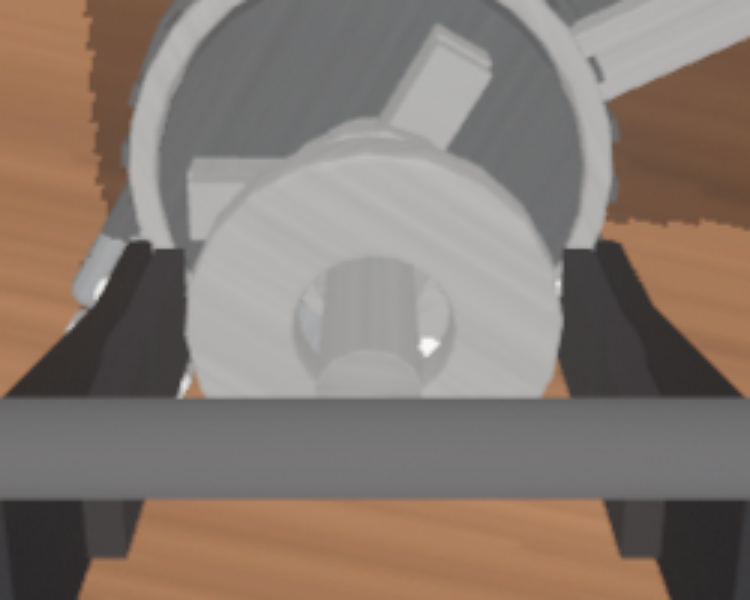

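>>> arm_command(targets=[[[-0.0003, 0.005, 0, 0, 0, 0], [0, 0.004, 0, 0, 0, 0], [0, 0.004, 0, 0, 0, 0], [0, 0.003, 0, 0, 0, 0], [0, 0, 0, 0, 0, 0], [0, 0, 0, 0, 0, 0]]])

```text
time: 22.03
ee_pos: [0.5866, 0.0374, 0.0792]
eef_rot: [-0.436, -0.557, 0.557, 0.436]
ft_force: [0.8, -0.2, -0.7]
width: 0.0601
```

>>> arm_command(targets=[[[0, 0.003, 0, 0, 0, 0], [0, 0.003, 0, 0, 0, 0], [0, 0.002, 0, 0, 0, 0], [0, 0, 0, 0, 0, 0], [0, 0, 0, 0, 0, 0]]])

```text
time: 22.45
ee_pos: [0.5866, 0.0374, 0.0713]
eef_rot: [-0.436, -0.557, 0.557, 0.436]
ft_force: [0.0, 0.5, -1.4]
width: 0.0601
```

>>> arm_command(targets=[[[0, 0.001, 0, 0, 0, 0], [0, 0.0005, 0, 0, 0, 0], [0, 0, 0, 0, 0, 0], [0, 0, 0, 0, 0, 0]]])

```text
time: 22.78
ee_pos: [0.5867, 0.0375, 0.07]
eef_rot: [0.436, 0.557, -0.557, -0.436]
ft_force: [0.2, -0.0, -1.9]
width: 0.0602
```

>>> arm_command(targets=[[[0, 0.0007, 0, 0, 0, 0], [0, 0, 0, 0, 0, 0], [0, 0, 0, 0, 0, 0]]])

```text
time: 23.03
ee_pos: [0.5869, 0.0375, 0.0696]
eef_rot: [0.436, 0.557, -0.557, -0.436]
ft_force: [-0.4, 0.0, 1.7]
width: 0.0602
```

>>> arm_command(targets=[[[0, 0, 0, 0, 0, 0], [0, 0, 0, 0, 0, 0], [0, 0, 0, 0, 0, 0], [0, 0, 0, 0, 0, 0], [0, -0.015, 0, 0, 0, 0], [0, -0.03, 0, 0, 0, 0], [0, -0.03, 0, 0, 0, 0], [0, -0.03, 0, 0, 0, 0], [0, -0.02, 0, 0, 0, 0], [0, 0, 0, 0, 0, 0]]], hand=1)

```text
time: 23.87
ee_pos: [0.5889, 0.0375, 0.1991]
eef_rot: [0.438, 0.559, -0.555, -0.435]
ft_force: [0.0, 0.5, 0.6]
width: 0.087
```

Run:
```python
from tool import *
c=cam("wrist"); cv2.imwrite("pics/w13.png",c["pixels"])
c=cam("scene"); cv2.imwrite("pics/s13.png",cv2.resize(c["pixels"][200:300,270:400],None,fx=5,fy=5))
c=cam("top"); cv2.imwrite("pics/t13.png",c["pixels"])
delta([0.5616,-0.1968,0.15],104)
```

```text
t 24.02 tcp [0.5864 0.0375 0.1937] dtool [-0.2215  0.0437  0.0802]  y [-0.001  0.    -1.   ] x [-0.24   0.971  0.   ] rotvec [-0.03 -0.13  0.01] q7 1.77 F [-1.4  0.3  0.3] w 0.0869
```

View pics/w13.png

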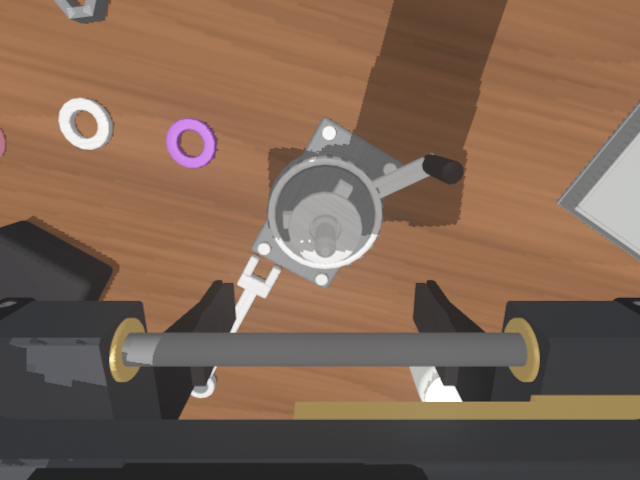

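View pics/s13.png

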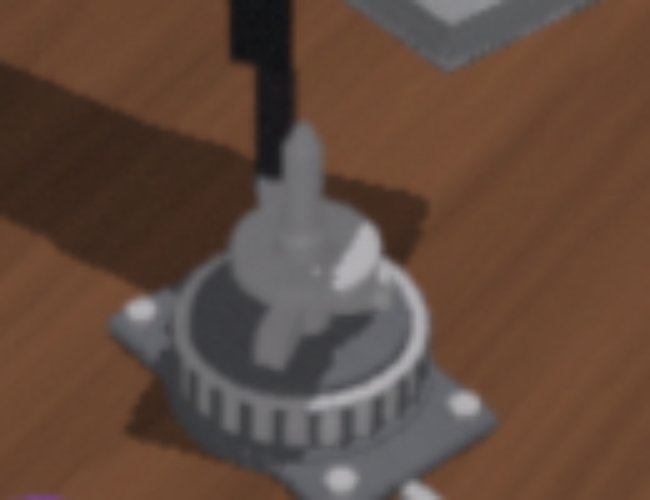

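View pics/t13.png

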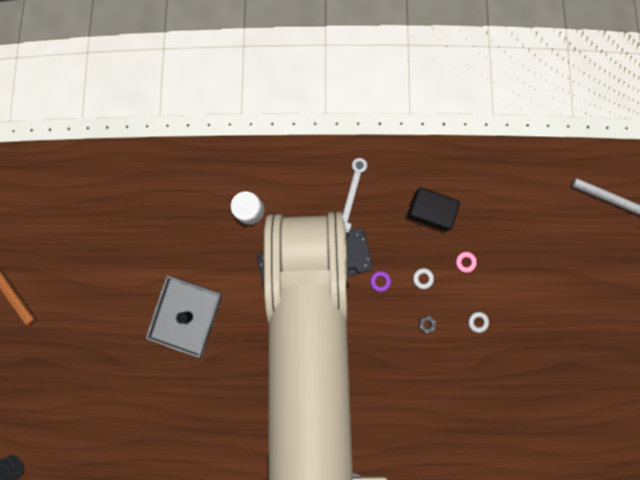

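The thrust ring is around the shaft on the flange. Next is the white spacer near top (424,279), which matches the crop confirmed earlier.

>>> arm_command(targets=[[[-0.0316, 0, 0.0115, 0, 0, 0], [-0.0316, 0, 0.0115, 0, 0, 0], [-0.0316, 0, 0.0115, 0, 0, 0], [-0.0316, 0, 0.0115, 0, 0, 0], [-0.0316, 0, 0.0115, 0, 0, 0], [-0.0316, 0, 0.0115, 0, 0, 0], [-0.025, 0, 0.0115, 0, 0, 0], [-0.007, 0, 0, 0, 0, 0], [0, 0, 0, 0, 0, 0], [0, 0, 0, 0, 0, 0], [0, 0, 0, 0, 0, 0]]], hand=0.8)

```text
time: 24.93
ee_pos: [0.5619, -0.1951, 0.1934]
eef_rot: [-0.435, -0.557, 0.557, 0.436]
ft_force: [0.1, 0.1, -0.1]
width: 0.0698
```

Run:
```python
from tool import *
c=cam("wrist"); cv2.imwrite("pics/w14.png",c["pixels"])
hsv=cv2.cvtColor(c["pixels"],cv2.COLOR_BGR2HSV)
m=((hsv[...,1]<60)&(hsv[...,2]>150)).astype(np.uint8); m[280:]=0
n,l,s_,ce=cv2.connectedComponentsWithStats(m)
for i in range(1,n):
    if s_[i,4]>300: print(s_[i],np.round(ce[i],1),plane(c,[ce[i]],0.008))
delta([0.5616,-0.1968,0.15],104)
```

```text
[ 184   44   54   58 1807] [210.3  72. ] [[ 0.46340685 -0.32039495  0.008     ]]
[ 321   81   45   44 1034] [343.1 102.3] [[ 0.45938754 -0.20251502  0.008     ]]
[ 300  191   47   46 1230] [322.6 213.6] [[ 0.56179079 -0.19574839  0.008     ]]
[ 194  205   45   44 1024] [216.  226.2] [[ 0.5992258 -0.2937343  0.008    ]]
[ 489  211  151   69 4701] [569.6 255.5] [[0.54376356 0.05460117 0.008     ]]
t 24.98 tcp [ 0.562  -0.195   0.1937] dtool [-0.0017  0.0437  0.0008]  y [-0.001  0.001 -1.   ] x [-0.242  0.97   0.001] rotvec [-0.03  0.01  0.06] q7 2.21 F [ 0.2 -0.1  0.2] w 0.0699
```

View pics/w14.png

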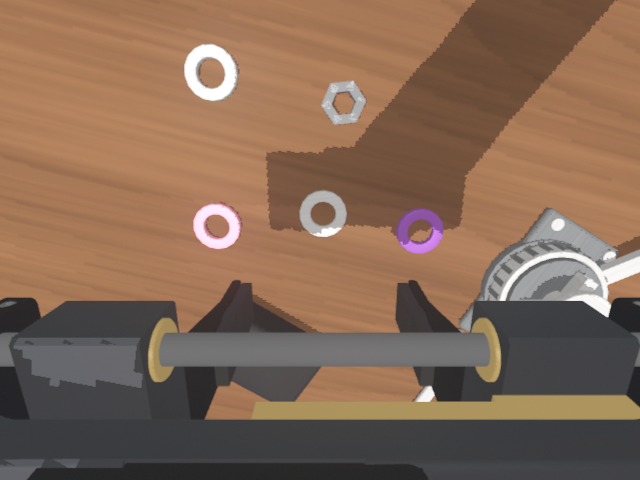

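>>> arm_command(targets=[[[-0.0013, 0.03, 0, 0, 0, 0], [0, 0.035, 0, 0, 0, 0], [0, 0.035, 0, 0, 0, 0], [0, 0.03, 0, 0, 0, 0], [0, 0.025, 0, 0, 0, 0], [0, 0.015, 0, 0, 0, 0], [0, 0.008, 0, 0, 0, 0], [0, 0.004, 0, 0, 0, 0], [0, 0, 0, 0, 0, 0], [0, 0, 0, 0, 0, 0], [0, 0, 0, 0, 0, 0]]])

```text
time: 25.9
ee_pos: [0.5629, -0.1983, 0.0136]
eef_rot: [0.436, 0.557, -0.556, -0.435]
ft_force: [0.5, 1.2, -0.3]
width: 0.0696
```

Run:
```python
from tool import *
delta([0.562,-0.1963,0.003],104)
```

```text
t 25.90 tcp [ 0.5629 -0.1983  0.0136] dtool [0.0021 0.0105 0.0004]  y [ 0.002 -0.    -1.   ] x [-0.24   0.971 -0.001] rotvec [ 0.11 -0.12 -0.04] q7 2.31 F [ 0.5  1.2 -0.3] w 0.0696
```

>>> arm_command(targets=[[[0.002, 0.005, 0, 0, 0, 0], [0, 0.004, 0, 0, 0, 0], [0, 0.0012, 0, 0, 0, 0], [0, 0, 0, 0, 0, 0], [0, 0, 0, 0, 0, 0], [0, 0, 0, 0, 0, 0]]])

```text
time: 26.4
ee_pos: [0.5615, -0.1964, 0.0022]
eef_rot: [0.436, 0.557, -0.557, -0.436]
ft_force: [0.7, 0.2, -0.8]
width: 0.0697
```

>>> arm_command(targets=[[[0, 0, 0, 0, 0, 0], [0, 0, 0, 0, 0, 0], [0, 0, 0, 0, 0, 0], [0, 0, 0, 0, 0, 0], [0, 0, 0, 0, 0, 0], [0, 0, 0, 0, 0, 0], [0, 0, 0, 0, 0, 0]]], hand=0)

```text
time: 26.98
ee_pos: [0.5615, -0.1963, 0.0021]
eef_rot: [0.436, 0.557, -0.557, -0.436]
ft_force: [-0.6, -0.6, 0.0]
width: 0.0448
```

Run:
```python
from tool import *
delta([0.562,-0.1963,0.003],104)
```

```text
t 26.98 tcp [ 0.5615 -0.1963  0.0021] dtool [-0.0001 -0.0009 -0.0005]  y [ 0.  0. -1.] x [-0.24   0.971  0.   ] rotvec [ 0.   -0.14  0.  ] q7 2.31 F [-0.6 -0.6  0. ] w 0.0448
```

>>> arm_command(targets=[[[0, 0, 0, 0, 0, 0], [0, -0.01, 0, 0, 0, 0], [0, -0.02, 0, 0, 0, 0], [0, -0.03, 0, 0, 0, 0], [0, -0.035, 0, 0, 0, 0], [0, -0.035, 0, 0, 0, 0], [0, -0.02, 0, 0, 0, 0], [0, -0.01, 0, 0, 0, 0], [0, 0, 0, 0, 0, 0], [0, 0, 0, 0, 0, 0]]])

```text
time: 27.82
ee_pos: [0.5613, -0.1961, 0.1615]
eef_rot: [0.436, 0.557, -0.557, -0.436]
ft_force: [-0.3, 0.7, -1.6]
width: 0.0449
```

Run:
```python
from tool import *
delta([0.5867,0.0375,0.16],104)
c=cam("wrist"); cv2.imwrite("pics/w15.png",cv2.resize(c["pixels"][200:400,200:450],None,fx=3,fy=3))
```

```text
t 27.82 tcp [ 0.5613 -0.1961  0.1615] dtool [ 0.2206  0.0016 -0.0807]  y [-0.  0. -1.] x [-0.24   0.971  0.001] rotvec [-0.02 -0.12  0.03] q7 2.23 F [-0.3  0.7 -1.6] w 0.0449
```

View pics/w15.png

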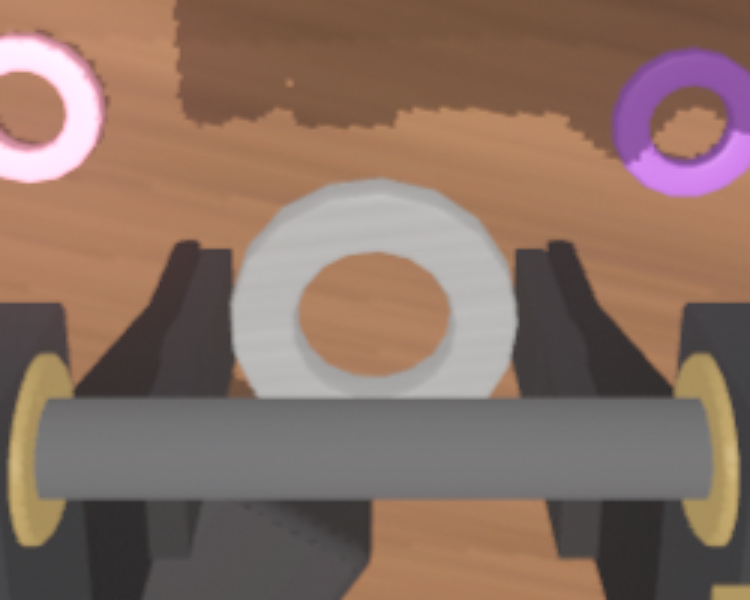

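>>> arm_command(targets=[[[0.0315, 0, -0.0117, 0, 0, 0], [0.0315, 0, -0.0117, 0, 0, 0], [0.0315, 0, -0.0117, 0, 0, 0], [0.0315, 0, -0.0117, 0, 0, 0], [0.0315, 0, -0.0117, 0, 0, 0], [0.0315, 0, -0.0117, 0, 0, 0], [0.022, 0, -0.0117, 0, 0, 0], [0.0096, 0, 0, 0, 0, 0], [0, 0, 0, 0, 0, 0], [0, 0, 0, 0, 0, 0], [0, 0, 0, 0, 0, 0], [0, 0, 0, 0, 0, 0]]])

```text
time: 28.87
ee_pos: [0.5879, 0.0353, 0.1618]
eef_rot: [-0.437, -0.556, 0.556, 0.437]
ft_force: [-0.3, 0.1, -0.7]
width: 0.0451
```

Run:
```python
from tool import *
delta([0.5879,0.0378,0.1],104)
c=cam("wrist"); cv2.imwrite("pics/w16.png",cv2.resize(c["pixels"][200:400,200:450],None,fx=3,fy=3))
delta([0.5879,0.0378,0.1],104)
```

```text
t 28.87 tcp [0.5879 0.0353 0.1618] dtool [ 0.0025  0.0618 -0.0006]  y [-0.    -0.001 -1.   ] x [-0.237  0.972 -0.   ] rotvec [-0.03 -0.29 -0.03] q7 1.79 F [-0.3  0.1 -0.7] w 0.0451
t 28.92 tcp [0.588  0.0356 0.162 ] dtool [ 0.0022  0.062  -0.0004]  y [-0. -0. -1.] x [-0.237  0.971 -0.   ] rotvec [-0.02 -0.28 -0.02] q7 1.79 F [-0.4 -0.4 -0.5] w 0.0452
```

View pics/w16.png

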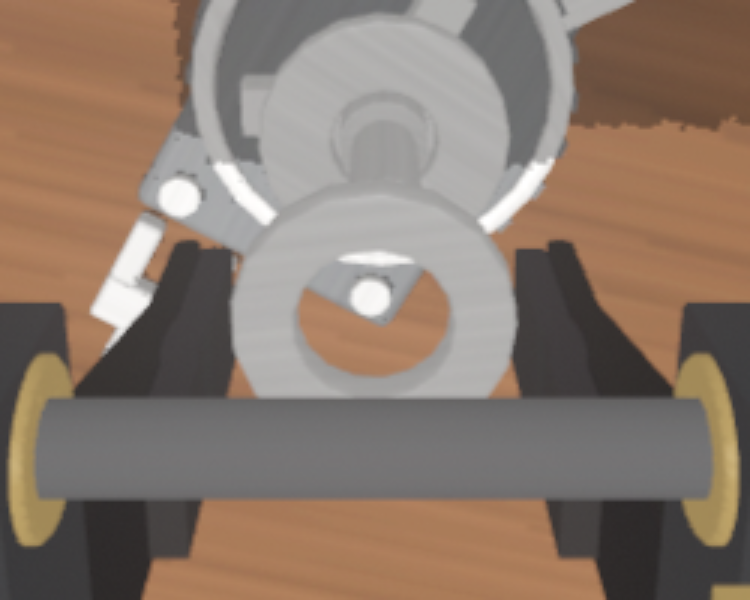

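>>> arm_command(targets=[[[0, 0, 0, 0, 0, 0], [0, 0.012, 0, 0, 0, 0], [0, 0.012, 0, 0, 0, 0], [0, 0.012, 0, 0, 0, 0], [0, 0.012, 0, 0, 0, 0], [0, 0.01, 0, 0, 0, 0], [0, 0.006, 0, 0, 0, 0], [0, 0.003, 0, 0, 0, 0], [0, 0, 0, 0, 0, 0], [0, 0, 0, 0, 0, 0]]])

```text
time: 29.75
ee_pos: [0.5884, 0.0375, 0.0953]
eef_rot: [0.436, 0.557, -0.557, -0.436]
ft_force: [0.7, -0.1, -0.8]
width: 0.0451
```

Run:
```python
from tool import *
delta([0.5879,0.0378,0.0781],104)
c=cam("wrist"); cv2.imwrite("pics/w17.png",cv2.resize(c["pixels"][200:400,200:450],None,fx=3,fy=3))
```

```text
t 29.75 tcp [0.5884 0.0375 0.0953] dtool [0.0004 0.0172 0.0004]  y [ 0.  0. -1.] x [-0.24   0.971 -0.   ] rotvec [ 0.02 -0.14 -0.  ] q7 1.82 F [ 0.7 -0.1 -0.8] w 0.0451
```

View pics/w17.png

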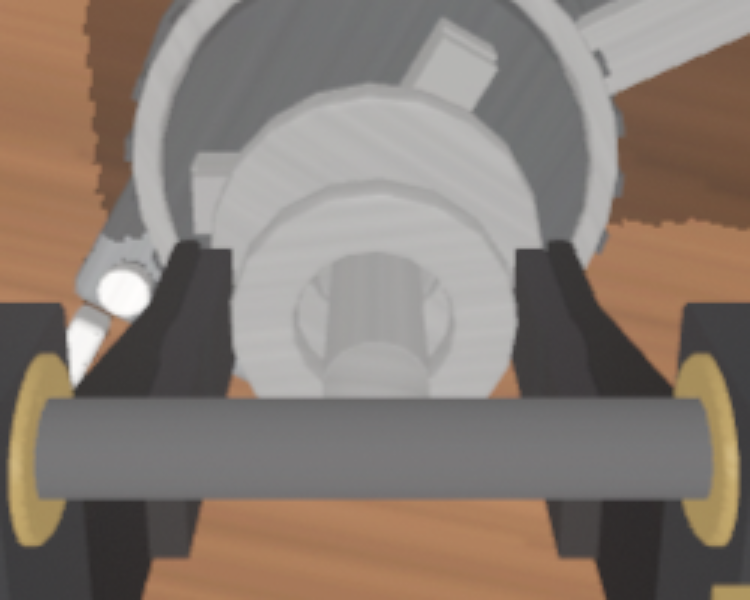

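Centred: shaft at crop x≈376, bore at 374. Lowering.

>>> arm_command(targets=[[[0, 0.004, 0, 0, 0, 0], [0, 0.004, 0, 0, 0, 0], [0, 0.004, 0, 0, 0, 0], [0, 0.003, 0, 0, 0, 0], [0, 0.001, 0, 0, 0, 0], [0, 0, 0, 0, 0, 0], [0, 0, 0, 0, 0, 0]]])

```text
time: 30.38
ee_pos: [0.588, 0.0374, 0.0789]
eef_rot: [-0.436, -0.557, 0.557, 0.436]
ft_force: [-0.7, -0.9, -0.9]
width: 0.0451
```

>>> arm_command(targets=[[[0, 0.0007, 0, 0, 0, 0], [0, 0, 0, 0, 0, 0], [0, 0, 0, 0, 0, 0]]])

```text
time: 30.63
ee_pos: [0.588, 0.0374, 0.0784]
eef_rot: [-0.436, -0.557, 0.557, 0.436]
ft_force: [-1.7, -0.9, -0.4]
width: 0.045
```

>>> arm_command(targets=[[[0, 0, 0, 0, 0, 0], [0, 0, 0, 0, 0, 0], [0, 0, 0, 0, 0, 0], [0, 0, 0, 0, 0, 0], [0, -0.015, 0, 0, 0, 0], [0, -0.03, 0, 0, 0, 0], [0, -0.03, 0, 0, 0, 0], [0, -0.03, 0, 0, 0, 0], [0, -0.01, 0, 0, 0, 0], [0, 0, 0, 0, 0, 0], [0, 0, 0, 0, 0, 0]]], hand=0.8)

```text
time: 31.55
ee_pos: [0.5883, 0.0376, 0.1934]
eef_rot: [0.436, 0.557, -0.556, -0.436]
ft_force: [0.2, -1.4, -1.2]
width: 0.0696
```

Run:
```python
from tool import *
c=cam("wrist"); cv2.imwrite("pics/w18.png",c["pixels"])
c=cam("top")
hsv=cv2.cvtColor(c["pixels"],cv2.COLOR_BGR2HSV)
m=((hsv[...,1]<70)&(hsv[...,2]>130)).astype(np.uint8)*255; m[:230]=0; m[:,:390]=0
n,l,s_,ce=cv2.connectedComponentsWithStats(m)
for i in range(1,n):
    if s_[i,4]>60: print(s_[i],np.round(ce[i],1),plane(c,[ce[i]],0.008))
delta([0.463,-0.3223,0.16],70)
```

```text
[469 312  20  21 261] [478.6 321.9] [[ 0.46271987 -0.32228462  0.008     ]]
t 31.65 tcp [0.5875 0.0375 0.1919] dtool [-0.3195  0.0323  0.2071]  y [-0.002 -0.    -1.   ] x [-0.24   0.971  0.   ] rotvec [-1.100e-01  3.387e+01 -2.000e-02] q7 1.78 F [-1.3  0.3  0. ] w 0.0698
```

View pics/w18.png

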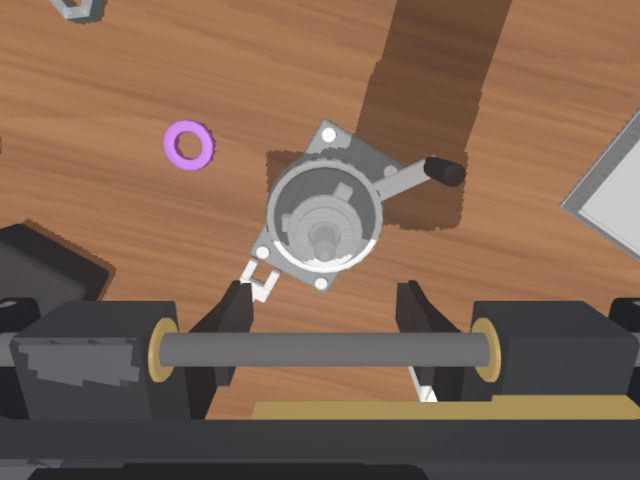

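>>> arm_command(targets=[[[0, 0, 0, 0, 7, 0], [0, 0, 0, 0, 7, 0], [0, 0, 0, 0, 7, 0], [0, 0, 0, 0, 7, 0], [0, 0, 0, 0, 6, 0]]])

```text
time: 32.07
ee_pos: [0.5875, 0.0374, 0.1918]
eef_rot: [-0.581, -0.402, 0.404, 0.581]
ft_force: [0.2, 0.3, 0.7]
width: 0.0699
```

Run:
```python
from tool import *
delta([0.463,-0.3218,0.19],70)
```

```text
t 32.07 tcp [0.5875 0.0374 0.1918] dtool [-0.3801  0.0023 -0.0092]  y [-0.002 -0.001 -1.   ] x [ 0.35   0.937 -0.001] rotvec [-0.11 -0.5  -0.08] q7 1.20 F [0.2 0.3 0.7] w 0.0699
```

>>> arm_command(targets=[[[-0.038, 0, -0.001, 0, 0, 0], [-0.038, 0, -0.001, 0, 0, 0], [-0.038, 0, -0.001, 0, 0, 0], [-0.038, 0, -0.001, 0, 0, 0], [-0.038, 0, -0.001, 0, 0, 0], [-0.038, 0, -0.001, 0, 0, 0], [-0.038, 0, -0.001, 0, 0, 0], [-0.038, 0, -0.001, 0, 0, 0], [-0.038, 0, -0.001, 0, 0, 0], [-0.028, 0, 0, 0, 0, 0], [-0.01, 0, 0, 0, 0, 0], [0, 0, 0, 0, 0, 0]]])

```text
time: 33.07
ee_pos: [0.4636, -0.325, 0.1923]
eef_rot: [-0.58, -0.403, 0.404, 0.581]
ft_force: [0.1, -0.1, -0.0]
width: 0.0698
```

>>> arm_command(targets=[[[0, 0, 0, 0, 0, 0], [0, 0, 0, 0, 0, 0], [0, 0, 0, 0, 0, 0]]])

```text
time: 33.32
ee_pos: [0.4667, -0.3205, 0.1929]
eef_rot: [-0.579, -0.406, 0.406, 0.579]
ft_force: [0.6, -0.1, -0.5]
width: 0.0696
```

Run:
```python
from tool import *
c=cam("wrist"); cv2.imwrite("pics/w19.png",c["pixels"])
hsv=cv2.cvtColor(c["pixels"],cv2.COLOR_BGR2HSV)
m=((hsv[...,1]<60)&(hsv[...,2]>150)).astype(np.uint8); m[280:]=0
n,l,s_,ce=cv2.connectedComponentsWithStats(m)
for i in range(1,n):
    if s_[i,4]>300: print(s_[i],np.round(ce[i],1),plane(c,[ce[i]],0.008))
delta([0.463,-0.3218,0.003],70)
```

```text
[ 299  188   48   46 1262] [322.4 210.7] [[ 0.46312574 -0.32040871  0.008     ]]
t 33.37 tcp [ 0.4667 -0.3207  0.1931] dtool [-0.0024  0.1901  0.003 ]  y [-0.     0.001 -1.   ] x [0.342 0.94  0.001] rotvec [-0.02  0.02  0.03] q7 1.91 F [-0.2  0.2 -0.2] w 0.0697
```

View pics/w19.png

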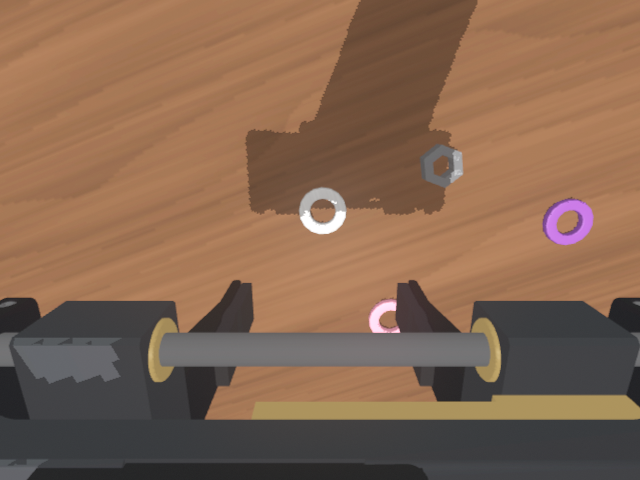

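>>> arm_command(targets=[[[-0.0018, 0.03, 0.004, 0, 0, 0], [0, 0.035, 0, 0, 0, 0], [0, 0.035, 0, 0, 0, 0], [0, 0.03, 0, 0, 0, 0], [0, 0.025, 0, 0, 0, 0], [0, 0.015, 0, 0, 0, 0], [0, 0.008, 0, 0, 0, 0], [0, 0.004, 0, 0, 0, 0], [0, 0, 0, 0, 0, 0], [0, 0, 0, 0, 0, 0], [0, 0, 0, 0, 0, 0]]])

```text
time: 34.28
ee_pos: [0.4623, -0.323, 0.0126]
eef_rot: [0.58, 0.405, -0.405, -0.579]
ft_force: [-0.5, 0.7, -0.2]
width: 0.07
```

Run:
```python
from tool import *
delta([0.463,-0.3213,0.0025],70)
```

```text
t 34.28 tcp [ 0.4623 -0.323   0.0126] dtool [ 0.0018  0.0101 -0.0001]  y [ 0.002 -0.001 -1.   ] x [0.344 0.939 0.   ] rotvec [ 0.11 -0.12  0.01] q7 2.05 F [-0.5  0.7 -0.2] w 0.0700
```

>>> arm_command(targets=[[[0.0018, 0.005, 0, 0, 0, 0], [0, 0.003, 0, 0, 0, 0], [0, 0.001, 0, 0, 0, 0], [0, 0, 0, 0, 0, 0], [0, 0, 0, 0, 0, 0], [0, 0, 0, 0, 0, 0]]])

```text
time: 34.78
ee_pos: [0.4621, -0.3211, 0.0025]
eef_rot: [0.58, 0.405, -0.405, -0.58]
ft_force: [1.2, 1.0, 0.2]
width: 0.0697
```

>>> arm_command(targets=[[[0, 0, 0, 0, 0, 0], [0, 0, 0, 0, 0, 0], [0, 0, 0, 0, 0, 0], [0, 0, 0, 0, 0, 0], [0, 0, 0, 0, 0, 0], [0, 0, 0, 0, 0, 0], [0, 0, 0, 0, 0, 0], [0, 0, 0, 0, 0, 0]]], hand=0)

```text
time: 35.45
ee_pos: [0.4621, -0.321, 0.0024]
eef_rot: [-0.58, -0.405, 0.405, 0.58]
ft_force: [-0.3, 0.5, -0.4]
width: 0.0462
```

Run:
```python
from tool import *
delta([0.463,-0.3213,0.0025],70)
```

```text
t 35.45 tcp [ 0.4621 -0.321   0.0024] dtool [ 0.     -0.0001 -0.001 ]  y [ 0.  0. -1.] x [0.344 0.939 0.   ] rotvec [ 0.   -0.13  0.01] q7 2.05 F [-0.3  0.5 -0.4] w 0.0462
```

>>> arm_command(targets=[[[0, -0.01, 0, 0, 0, 0], [0, -0.02, 0, 0, 0, 0], [0, -0.03, 0, 0, 0, 0], [0, -0.035, 0, 0, 0, 0], [0, -0.035, 0, 0, 0, 0], [0, -0.02, 0, 0, 0, 0], [0, -0.01, 0, 0, 0, 0], [0, 0, 0, 0, 0, 0], [0, 0, 0, 0, 0, 0], [0, 0, 0, 0, 0, 0]]])

```text
time: 36.28
ee_pos: [0.4614, -0.3204, 0.1608]
eef_rot: [-0.579, -0.405, 0.405, 0.58]
ft_force: [-1.3, 0.7, -0.6]
width: 0.0462
```

Run:
```python
from tool import *
delta([0.5875,0.0378,0.16],70)
c=cam("wrist"); cv2.imwrite("pics/w20.png",cv2.resize(c["pixels"][200:400,200:450],None,fx=3,fy=3))
```

```text
t 36.28 tcp [ 0.4614 -0.3204  0.1608] dtool [0.3797 0.0009 0.0048]  y [-0.002  0.001 -1.   ] x [0.344 0.939 0.   ] rotvec [-0.14 -0.12  0.02] q7 1.93 F [-1.3  0.7 -0.6] w 0.0462
```

View pics/w20.png

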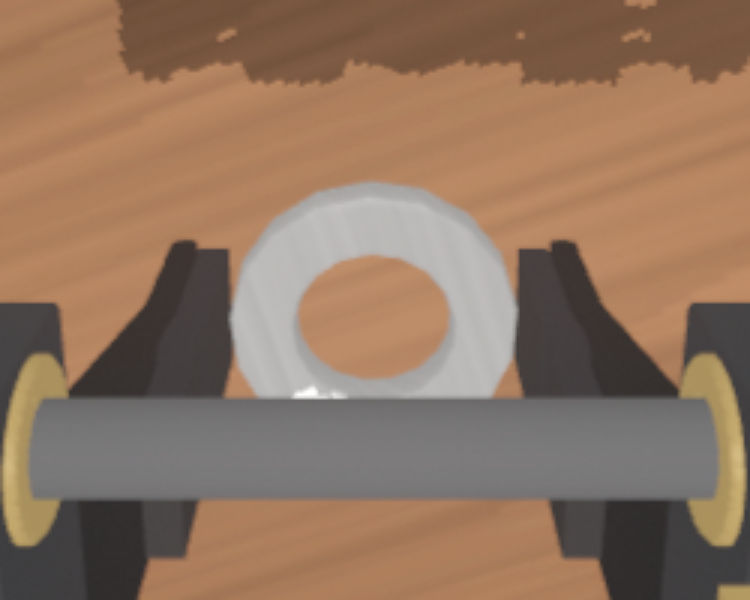

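>>> arm_command(targets=[[[0.038, 0, 0.0006, 0, 0, 0], [0.038, 0, 0.0006, 0, 0, 0], [0.038, 0, 0.0006, 0, 0, 0], [0.038, 0, 0.0006, 0, 0, 0], [0.038, 0, 0.0006, 0, 0, 0], [0.038, 0, 0.0006, 0, 0, 0], [0.038, 0, 0.0006, 0, 0, 0], [0.038, 0, 0.0006, 0, 0, 0], [0.038, 0, 0.0006, 0, 0, 0], [0.028, 0, 0.0003, 0, 0, 0], [0.0097, 0, 0, 0, 0, 0], [0, 0, 0, 0, 0, 0]]])

```text
time: 37.33
ee_pos: [0.5871, 0.0408, 0.1606]
eef_rot: [-0.578, -0.405, 0.407, 0.579]
ft_force: [-0.3, -0.0, 0.0]
width: 0.0457
```

>>> arm_command(targets=[[[0, 0, 0, 0, 0, 0], [0, 0, 0, 0, 0, 0], [0, 0, 0, 0, 0, 0], [0, 0, 0, 0, 0, 0], [0, 0, 0, 0, 0, 0], [0, 0, 0, 0, 0, 0]]])

```text
time: 37.83
ee_pos: [0.5874, 0.0369, 0.1625]
eef_rot: [-0.58, -0.405, 0.405, 0.58]
ft_force: [0.1, -0.4, -1.5]
width: 0.0463
```

Run:
```python
from tool import *
delta([0.5874,0.0375,0.0864],70)
c=cam("wrist"); cv2.imwrite("pics/w21.png",cv2.resize(c["pixels"][200:400,200:450],None,fx=3,fy=3))
```

```text
t 37.83 tcp [0.5874 0.0369 0.1625] dtool [0.0006 0.0761 0.0002]  y [ 0.  0. -1.] x [0.345 0.939 0.   ] rotvec [ 0.01 -0.18  0.02] q7 1.23 F [ 0.1 -0.4 -1.5] w 0.0463
```

View pics/w21.png

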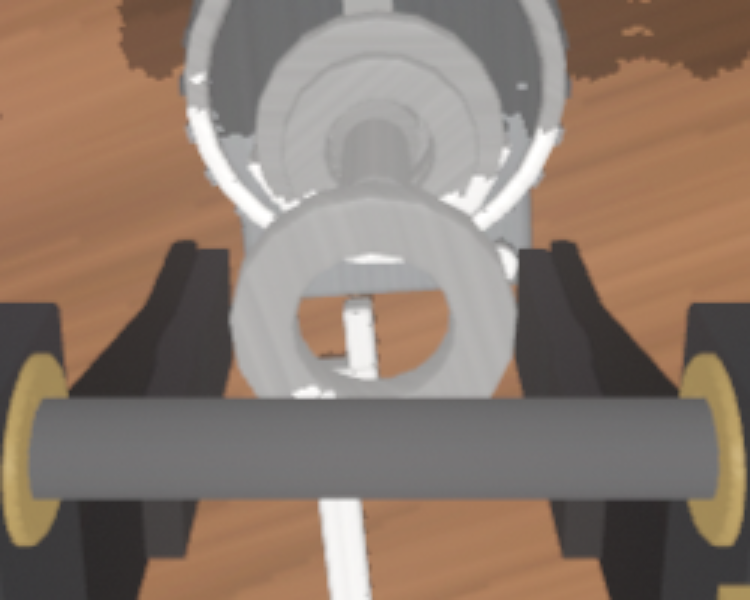

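>>> arm_command(targets=[[[0.0003, 0.012, 0, 0, 0, 0], [0, 0.012, 0, 0, 0, 0], [0, 0.012, 0, 0, 0, 0], [0, 0.012, 0, 0, 0, 0], [0, 0.008, 0, 0, 0, 0], [0, 0.004, 0, 0, 0, 0], [0, 0, 0, 0, 0, 0], [0, 0, 0, 0, 0, 0]]])

```text
time: 38.55
ee_pos: [0.5876, 0.0376, 0.1024]
eef_rot: [0.58, 0.405, -0.405, -0.58]
ft_force: [0.5, 0.3, -0.4]
width: 0.0458
```

Run:
```python
from tool import *
delta([0.5874,0.0375,0.0864],70)
c=cam("wrist"); cv2.imwrite("pics/w22.png",cv2.resize(c["pixels"][200:400,200:450],None,fx=3,fy=3))
```

```text
t 38.55 tcp [0.5876 0.0376 0.1024] dtool [-0.0002  0.016   0.0001]  y [-0. -0. -1.] x [ 0.344  0.939 -0.   ] rotvec [ 0.   -0.14 -0.01] q7 1.26 F [ 0.5  0.3 -0.4] w 0.0458
```

View pics/w22.png

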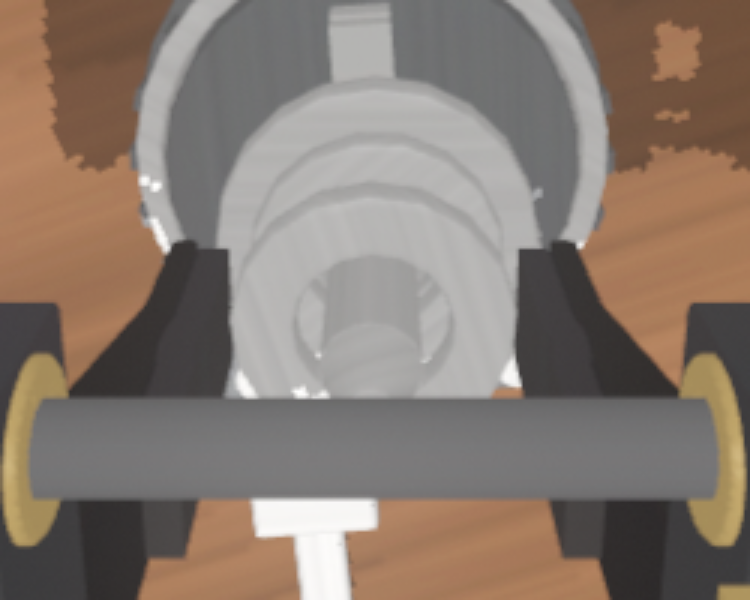

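>>> arm_command(targets=[[[0, 0.004, 0, 0, 0, 0], [0, 0.004, 0, 0, 0, 0], [0, 0.004, 0, 0, 0, 0], [0, 0.002, 0, 0, 0, 0], [0, 0.001, 0, 0, 0, 0], [0, 0, 0, 0, 0, 0], [0, 0, 0, 0, 0, 0]]])

```text
time: 39.18
ee_pos: [0.5875, 0.0377, 0.0874]
eef_rot: [-0.58, -0.405, 0.405, 0.58]
ft_force: [0.0, 0.7, -1.0]
width: 0.0457
```

>>> arm_command(targets=[[[0, 0.001, 0, 0, 0, 0], [0, 0, 0, 0, 0, 0], [0, 0, 0, 0, 0, 0]]])

```text
time: 39.43
ee_pos: [0.5875, 0.0377, 0.0865]
eef_rot: [-0.58, -0.405, 0.405, 0.58]
ft_force: [-0.1, 0.7, -0.1]
width: 0.0458
```

Release, rise and look, then find the nut.

>>> arm_command(targets=[[[0, 0.0003, 0, 0, 0, 0], [0, 0, 0, 0, 0, 0], [0, 0, 0, 0, 0, 0], [0, 0, 0, 0, 0, 0], [0, -0.015, 0, 0, 0, 0], [0, -0.03, 0, 0, 0, 0], [0, -0.03, 0, 0, 0, 0], [0, -0.03, 0, 0, 0, 0], [0, 0, 0, 0, 0, 0], [0, 0, 0, 0, 0, 0]]], hand=0.8)

```text
time: 40.27
ee_pos: [0.5885, 0.0377, 0.1928]
eef_rot: [0.58, 0.406, -0.404, -0.579]
ft_force: [0.4, 0.5, -1.2]
width: 0.0697
```

Run:
```python
from tool import *
c=cam("wrist"); cv2.imwrite("pics/w23.png",c["pixels"])
c=cam("top"); cv2.imwrite("pics/t23.png",cv2.resize(c["pixels"][290:350,390:520],None,fx=5,fy=5,interpolation=cv2.INTER_CUBIC))
delta([0.459,-0.203,0.19],70)
```

```text
t 40.37 tcp [0.5871 0.0378 0.1903] dtool [-0.2702  0.0005  0.0374]  y [-0.001  0.    -1.   ] x [ 0.344  0.939 -0.   ] rotvec [-0.05 -0.13 -0.02] q7 1.22 F [ 0.2  0.3 -1.1] w 0.0696
```

View pics/w23.png

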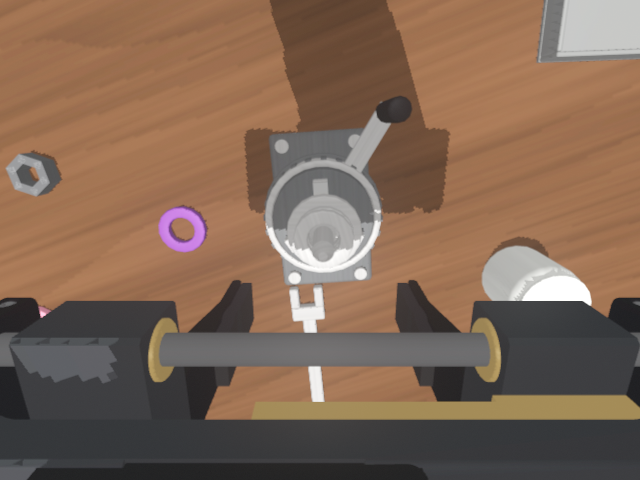

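View pics/t23.png

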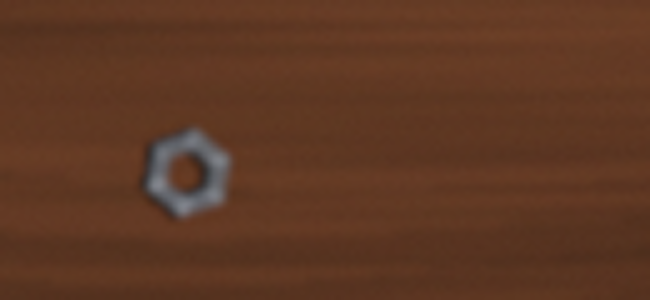

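>>> arm_command(targets=[[[-0.038, 0, 0.0053, 0, 0, 0], [-0.038, 0, 0.0053, 0, 0, 0], [-0.038, 0, 0.0053, 0, 0, 0], [-0.038, 0, 0.0053, 0, 0, 0], [-0.038, 0, 0.0053, 0, 0, 0], [-0.038, 0, 0.0053, 0, 0, 0], [-0.03, 0, 0.0053, 0, 0, 0], [-0.012, 0, 0, 0, 0, 0], [0, 0, 0, 0, 0, 0], [0, 0, 0, 0, 0, 0], [0, 0, 0, 0, 0, 0], [0, 0, 0, 0, 0, 0]]])

```text
time: 41.37
ee_pos: [0.4602, -0.2016, 0.1906]
eef_rot: [-0.579, -0.405, 0.406, 0.579]
ft_force: [0.3, 0.3, -0.3]
width: 0.0697
```

Run:
```python
from tool import *
delta([0.459,-0.203,0.19],70)
c=cam("wrist"); cv2.imwrite("pics/w24.png",c["pixels"]); cv2.imwrite("pics/w24c.png",cv2.resize(c["pixels"][150:270,250:400],None,fx=5,fy=5,interpolation=cv2.INTER_CUBIC))
```

```text
t 41.37 tcp [ 0.4602 -0.2016  0.1906] dtool [-0.0017  0.0006  0.0006]  y [-0.001  0.    -1.   ] x [ 0.342  0.94  -0.   ] rotvec [-0.05 -0.   -0.01] q7 1.61 F [ 0.3  0.3 -0.3] w 0.0697
```

View pics/w24c.png

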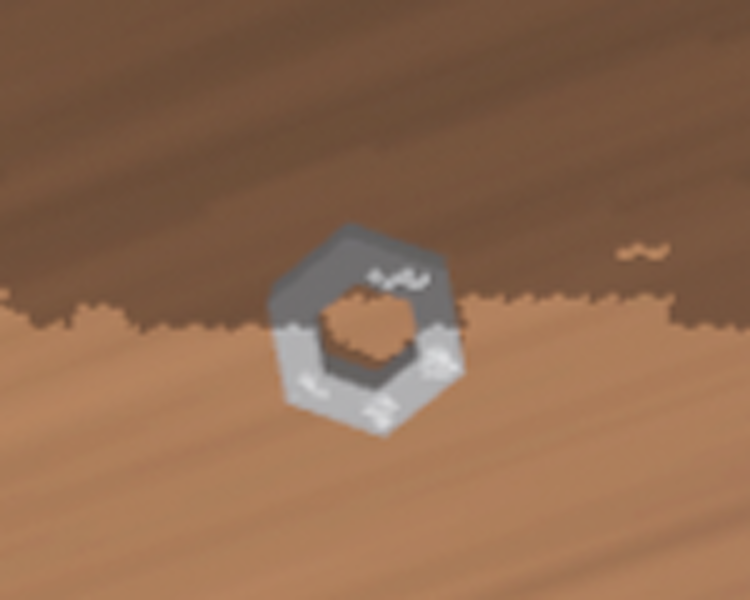

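Run:
```python
from tool import *
c=cam("wrist")
P=[(269,303),(290,403),(385,435),(463,372),(447,268),(352,236)]
uv=[(250+(x+.5)/5-.5,150+(y+.5)/5-.5) for x,y in P]
X=plane(c,uv,0.016)[:,:2]
ctr=X.mean(0); d=X-ctr; a=np.degrees(np.arctan2(d[:,1],d[:,0])); print(ctr,np.hypot(*d.T)*1000,np.round(a,1),np.round((a)%60,1))
uvb=[(250+(x+.5)/5-.5,150+(y+.5)/5-.5) for x,y in [(322,330),(327,373),(373,390),(416,358),(411,302),(365,288)]]
print(plane(c,uvb,0.016).mean(0))
t=cam("top"); print(plane(t,[(427.2,324)],0.016))
delta([ctr[0],ctr[1],0.004],70)
```

```text
[ 0.46033505 -0.20242613] [19.54995919 19.58786743 19.5007565  19.24950793 19.77992202 19.39549602] [-129.5  -68.9  -10.3   49.4  111.8  168.5] [50.5 51.1 49.7 49.4 51.8 48.5]
[ 0.46103074 -0.20241608  0.016     ]
[[ 0.45911801 -0.20398567  0.016     ]]
t 41.52 tcp [ 0.4601 -0.2022  0.1909] dtool [-1.000e-04  1.869e-01 -4.000e-04]  y [-0. -0. -1.] x [ 0.343  0.939 -0.   ] rotvec [-0.02 -0.04 -0.01] q7 1.61 F [-0.6  1.1  0.2] w 0.0700
```

>>> arm_command(targets=[[[0, 0, 0, 0, -5, 0], [0, 0, 0, 0, -5.2, 0], [0, 0.03, 0, 0, 0, 0], [0, 0.035, 0, 0, 0, 0], [0, 0.035, 0, 0, 0, 0], [0, 0.03, 0, 0, 0, 0], [0, 0.025, 0, 0, 0, 0], [0, 0.015, 0, 0, 0, 0], [0, 0.006, 0, 0, 0, 0], [0, 0, 0, 0, 0, 0], [0, 0, 0, 0, 0, 0], [0, 0, 0, 0, 0, 0]]])

```text
time: 42.52
ee_pos: [0.4607, -0.2032, 0.0163]
eef_rot: [0.542, 0.455, -0.454, -0.541]
ft_force: [0.3, -0.7, -0.1]
width: 0.0695
```

Run:
```python
from tool import *
delta([0.460,-0.203,0.004],80.2)
```

```text
t 42.52 tcp [ 0.4607 -0.2032  0.0163] dtool [0.     0.0123 0.0007]  y [ 0.002 -0.    -1.   ] x [0.172 0.985 0.   ] rotvec [ 0.11 -0.12  0.01] q7 1.97 F [ 0.3 -0.7 -0.1] w 0.0695
```

>>> arm_command(targets=[[[0, 0.006, 0, 0, 0, 0], [0, 0.004, 0, 0, 0, 0], [0, 0.0013, 0, 0, 0, 0], [0, 0, 0, 0, 0, 0], [0, 0, 0, 0, 0, 0], [0, 0, 0, 0, 0, 0]]])

```text
time: 43.02
ee_pos: [0.4598, -0.2031, 0.0039]
eef_rot: [0.541, 0.455, -0.455, -0.541]
ft_force: [-0.7, 1.1, 0.3]
width: 0.0693
```

>>> arm_command(targets=[[[0, 0, 0, 0, 0, 0], [0, 0, 0, 0, 0, 0], [0, 0, 0, 0, 0, 0], [0, 0, 0, 0, 0, 0], [0, 0, 0, 0, 0, 0], [0, 0, 0, 0, 0, 0], [0, 0, 0, 0, 0, 0], [0, 0, 0, 0, 0, 0], [0, 0, 0, 0, 0, 0]]], hand=0, grip_force=25)

```text
time: 43.77
ee_pos: [0.4598, -0.203, 0.0038]
eef_rot: [-0.541, -0.455, 0.455, 0.541]
ft_force: [-1.1, 0.2, 0.1]
width: 0.0337
```

Run:
```python
from tool import *
delta([0.460,-0.203,0.004],80.2)
```

```text
t 43.77 tcp [ 0.4598 -0.203   0.0038] dtool [ 0.     -0.0002 -0.0002]  y [ 0.  0. -1.] x [0.172 0.985 0.   ] rotvec [-0.   -0.13  0.01] q7 1.99 F [-1.1  0.2  0.1] w 0.0337
```

>>> arm_command(targets=[[[0, -0.01, 0, 0, 0, 0], [0, -0.02, 0, 0, 0, 0], [0, -0.03, 0, 0, 0, 0], [0, -0.035, 0, 0, 0, 0], [0, -0.035, 0, 0, 0, 0], [0, -0.02, 0, 0, 0, 0], [0, -0.01, 0, 0, 0, 0], [0, 0, 0, 0, 0, 0], [0, 0, 0, 0, 0, 0], [0, 0, 0, 0, 0, 0]]])

```text
time: 44.6
ee_pos: [0.4589, -0.2026, 0.1623]
eef_rot: [-0.541, -0.454, 0.455, 0.542]
ft_force: [0.3, -0.4, -0.6]
width: 0.0335
```

Run:
```python
from tool import *
delta([0.5867,0.0375,0.165],80.2)
c=cam("wrist"); cv2.imwrite("pics/w25.png",cv2.resize(c["pixels"][200:400,200:450],None,fx=3,fy=3))
```

```text
t 44.60 tcp [ 0.4589 -0.2026  0.1623] dtool [ 0.2586 -0.0029 -0.0845]  y [-0.002  0.    -1.   ] x [0.172 0.985 0.   ] rotvec [-0.14 -0.13  0.  ] q7 1.81 F [ 0.3 -0.4 -0.6] w 0.0335
```

View pics/w25.png

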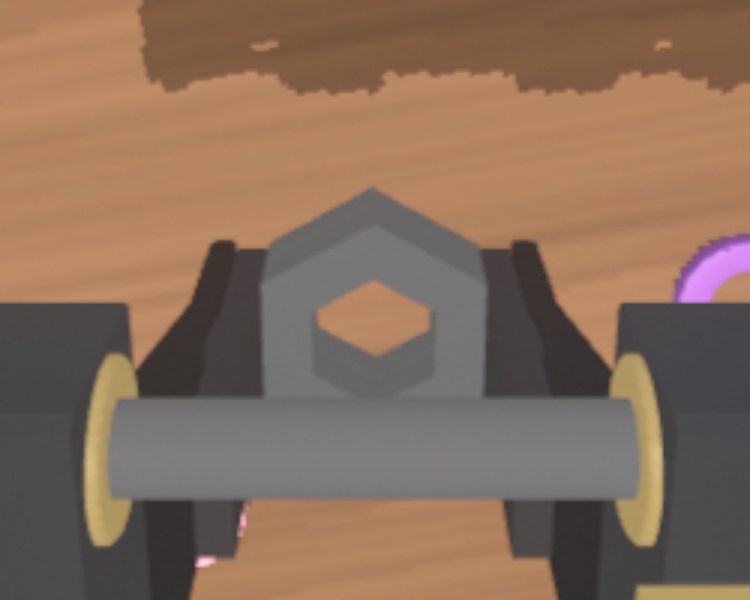

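Run:
```python
from tool import *
c=cam("wrist")
f=lambda x,y:(200+(x+.5)/3-.5,200+(y+.5)/3-.5)
q=toolpt(c,[f(375,226),f(375,281),f(262,288),f(487,288),f(317,308),f(434,308)],-0.0122)*1000
print(np.round(q,1), q[0,2]-19.63,q[1,2]-10.68)
# spacers in grasp same method (bore top edge crop y 253, 256; thrust 261)
for y,yy in ((261,-.0064),(253,-.0059),(256,-.0056)): print(toolpt(c,[f(374,y)],yy)[0,2]*1000-12.5)
delta([0.5867,0.0375,0.165],80.2)
```

```text
[[  0.8 -12.2  18.8]
 [  0.8 -12.2  10. ]
 [-16.  -12.2   8.8]
 [ 17.5 -12.2   8.9]
 [ -7.9 -12.2   5.5]
 [  9.7 -12.2   5.6]] -0.8097484311597931 -0.6927917220796207
-1.9094745749307798
-0.7958306350524413
-1.4331127592202044
t 44.70 tcp [ 0.4589 -0.2028  0.1623] dtool [ 0.2587 -0.003  -0.0845]  y [-0.003  0.    -1.   ] x [ 0.173  0.985 -0.   ] rotvec [-0.15 -0.13 -0.02] q7 1.81 F [ 0.5  0.3 -1.2] w 0.0335
```

>>> arm_command(targets=[[[0.037, 0, -0.012, 0, 0, 0], [0.037, 0, -0.012, 0, 0, 0], [0.037, 0, -0.012, 0, 0, 0], [0.037, 0, -0.012, 0, 0, 0], [0.037, 0, -0.012, 0, 0, 0], [0.037, 0, -0.012, 0, 0, 0], [0.027, 0, -0.0118, 0, 0, 0], [0.01, 0, 0, 0, 0, 0], [0, 0, 0, 0, 0, 0], [0, 0, 0, 0, 0, 0], [0, 0, 0, 0, 0, 0], [0, 0, 0, 0, 0, 0]]])

```text
time: 45.7
ee_pos: [0.5865, 0.0356, 0.1638]
eef_rot: [0.542, 0.454, -0.454, -0.542]
ft_force: [-0.0, 0.1, -0.7]
width: 0.0336
```

>>> arm_command(targets=[[[0, 0, 0, 0, 0, 0], [0, 0, 0, 0, 0, 0], [0, 0, 0, 0, 0, 0], [0, 0, 0, 0, 0, 0]]])

```text
time: 46.03
ee_pos: [0.5869, 0.0374, 0.1639]
eef_rot: [-0.541, -0.455, 0.455, 0.542]
ft_force: [0.2, -0.7, -1.4]
width: 0.0335
```

Run:
```python
from tool import *
delta([0.5869,0.0378,0.0958],80.2)
c=cam("wrist"); cv2.imwrite("pics/w26.png",cv2.resize(c["pixels"][200:400,200:450],None,fx=3,fy=3))
```

```text
t 46.03 tcp [0.5869 0.0374 0.1639] dtool [0.0004 0.0681 0.0001]  y [ 0.  0. -1.] x [0.173 0.985 0.   ] rotvec [ 0.01 -0.15  0.02] q7 1.41 F [ 0.2 -0.7 -1.4] w 0.0335
```

View pics/w26.png

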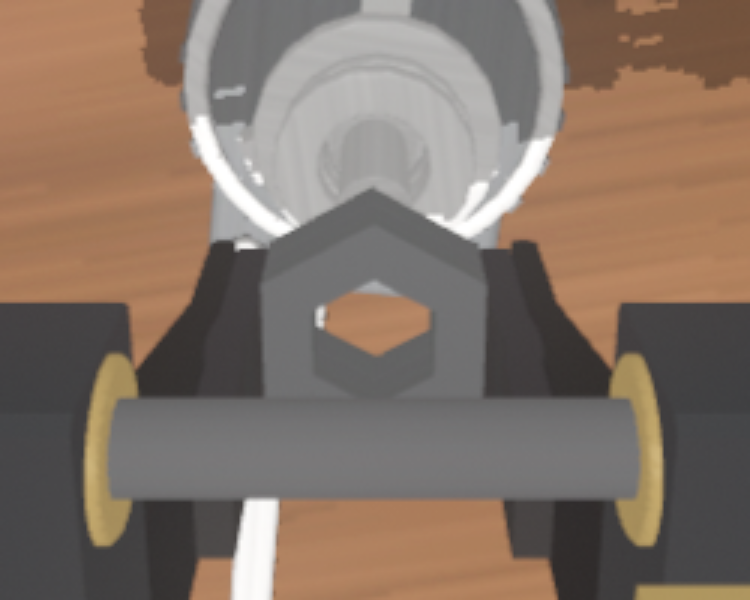

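>>> arm_command(targets=[[[0, 0.008, 0, 0, 0, 0], [0, 0.008, 0, 0, 0, 0], [0, 0.007, 0, 0, 0, 0], [0, 0.005, 0, 0, 0, 0], [0, 0.004, 0, 0, 0, 0], [0, 0.003, 0, 0, 0, 0], [0, 0, 0, 0, 0, 0], [0, 0, 0, 0, 0, 0]]])

```text
time: 46.75
ee_pos: [0.587, 0.0376, 0.1288]
eef_rot: [0.541, 0.455, -0.455, -0.541]
ft_force: [0.4, -0.4, -0.2]
width: 0.0339
```

Run:
```python
from tool import *
delta([0.5869,0.0378,0.0958],80.2)
c=cam("wrist"); cv2.imwrite("pics/w27.png",cv2.resize(c["pixels"][200:400,200:450],None,fx=3,fy=3))
c=cam("scene"); cv2.imwrite("pics/s27.png",cv2.resize(c["pixels"][180:300,270:400],None,fx=5,fy=5,interpolation=cv2.INTER_CUBIC))
```

```text
t 46.75 tcp [0.587  0.0376 0.1288] dtool [0.0002 0.033  0.0001]  y [-0. -0. -1.] x [ 0.173  0.985 -0.   ] rotvec [-0.   -0.14 -0.  ] q7 1.43 F [ 0.4 -0.4 -0.2] w 0.0339
```

View pics/w27.png

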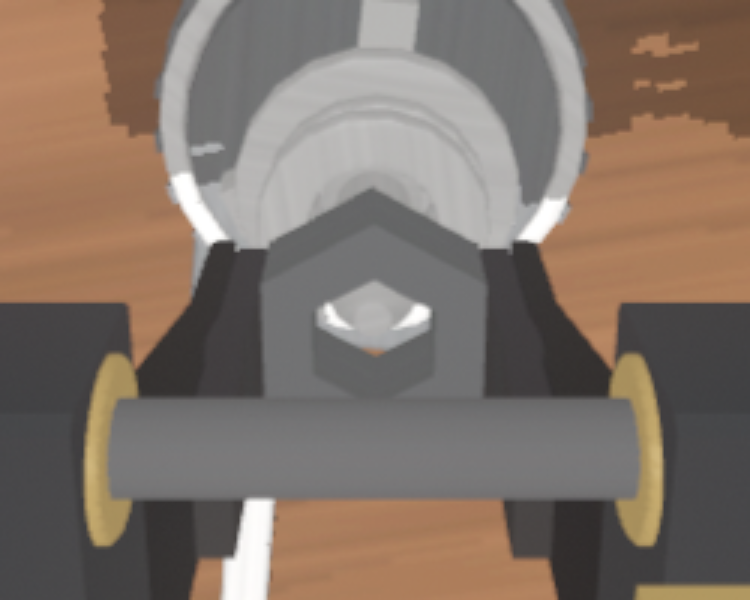

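View pics/s27.png

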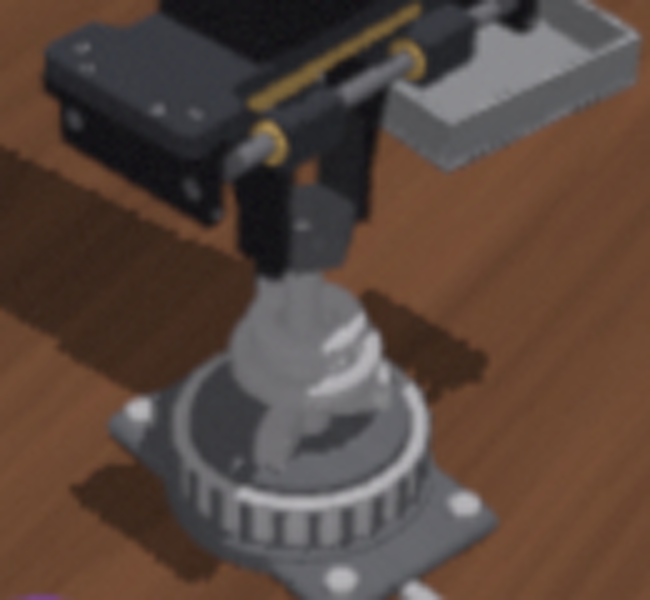

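Run:
```python
from tool import *
c=cam("wrist"); cv2.imwrite("pics/w27b.png",cv2.resize(c["pixels"][280:340,295:355],None,fx=10,fy=10,interpolation=cv2.INTER_CUBIC))
f=lambda x,y:(200+(x+.5)/3-.5,200+(y+.5)/3-.5)
print(toolpt(c,[f(375,315),f(375,320),f(375,325)],-0.0052)*1000)
```

```text
[[ 0.83934064 -5.2         0.78203135]
 [ 0.84007663 -5.2        -0.09044559]
 [ 0.84081481 -5.2        -0.96550736]]
```

View pics/w27b.png

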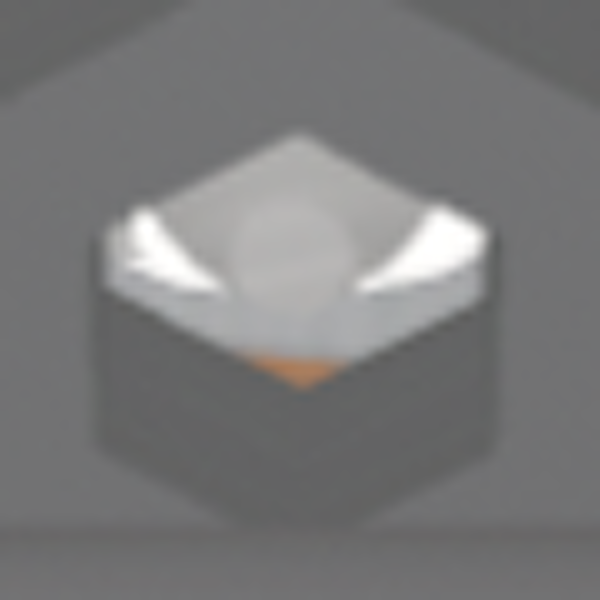

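The tip is visible in the nut's bore at (324,305), which is +1.1 mm in tool z from the bore centre. Correcting that, then lowering.

>>> arm_command(targets=[[[0, 0, 0.0011, 0, 0, 0], [0, 0, 0, 0, 0, 0], [0, 0.004, 0, 0, 0, 0], [0, 0.004, 0, 0, 0, 0], [0, 0.004, 0, 0, 0, 0], [0, 0.003, 0, 0, 0, 0], [0, 0, 0, 0, 0, 0], [0, 0, 0, 0, 0, 0]]])

```text
time: 47.57
ee_pos: [0.5857, 0.0378, 0.1135]
eef_rot: [-0.541, -0.455, 0.455, 0.542]
ft_force: [-1.1, 0.5, -0.9]
width: 0.0339
```

>>> arm_command(targets=[[[0, 0.004, 0, 0, 0, 0], [0, 0.004, 0, 0, 0, 0], [0, 0.004, 0, 0, 0, 0], [0, 0.002, 0, 0, 0, 0], [0, 0, 0, 0, 0, 0], [0, 0, 0, 0, 0, 0]]])

```text
time: 48.07
ee_pos: [0.5858, 0.0378, 0.0997]
eef_rot: [-0.541, -0.455, 0.455, 0.541]
ft_force: [-0.5, 0.1, -0.2]
width: 0.0335
```

>>> arm_command(targets=[[[0, 0.002, 0, 0, 0, 0], [0, 0.001, 0, 0, 0, 0], [0, 0, 0, 0, 0, 0], [0, 0, 0, 0, 0, 0]]])

```text
time: 48.4
ee_pos: [0.5858, 0.0378, 0.0968]
eef_rot: [-0.541, -0.455, 0.455, 0.541]
ft_force: [1.1, -0.2, -1.3]
width: 0.0336
```

>>> arm_command(targets=[[[0, 0.0007, 0, 0, 0, 0], [0, 0, 0, 0, 0, 0], [0, 0, 0, 0, 0, 0]]])

```text
time: 48.65
ee_pos: [0.5859, 0.0379, 0.0961]
eef_rot: [-0.541, -0.455, 0.455, 0.541]
ft_force: [-0.0, 0.4, -0.9]
width: 0.0335
```

>>> arm_command(targets=[[[0, 0.0004, 0, 0, 0, 0], [0, 0, 0, 0, 0, 0], [0, 0, 0, 0, 0, 0], [0, 0, 0, 0, 0, 0], [0, 0, 0, 0, 0, 0], [0, -0.015, 0, 0, 0, 0], [0, -0.03, 0, 0, 0, 0], [0, -0.03, 0, 0, 0, 0], [0, -0.03, 0, 0, 0, 0], [0, 0, 0, 0, 0, 0], [0, 0, 0, 0, 0, 0]]], hand=0.7)

```text
time: 49.57
ee_pos: [0.5869, 0.0379, 0.2024]
eef_rot: [0.542, 0.456, -0.454, -0.541]
ft_force: [-0.9, -0.1, 0.2]
width: 0.0612
```

Run:
```python
from tool import *
delta([0.45,0.2,0.25],80)
c=cam("wrist"); cv2.imwrite("pics/w28.png",c["pixels"])
```

```text
t 49.57 tcp [0.5869 0.0379 0.2024] dtool [ 0.1362 -0.0478  0.1626]  y [ 0.003  0.001 -1.   ] x [0.173 0.985 0.002] rotvec [0.18 0.06 0.1 ] q7 1.39 F [-0.9 -0.1  0.2] w 0.0612
```

View pics/w28.png

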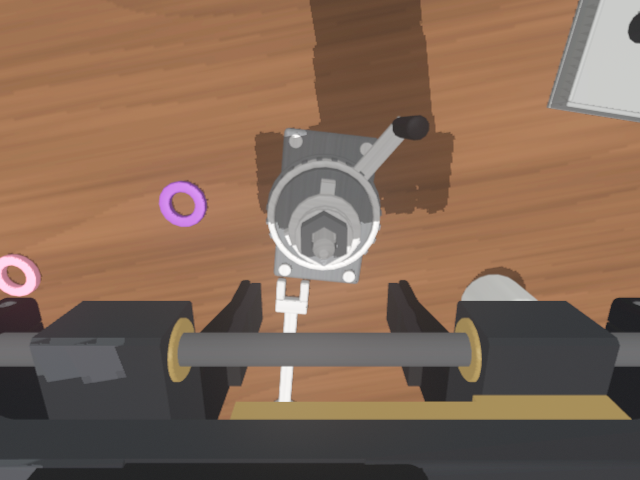

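>>> arm_command(targets=[[[0.019, -0.007, 0.023, 0, 0, 0], [0.019, -0.007, 0.023, 0, 0, 0], [0.019, -0.007, 0.023, 0, 0, 0], [0.019, -0.007, 0.023, 0, 0, 0], [0.019, -0.007, 0.023, 0, 0, 0], [0.019, -0.007, 0.023, 0, 0, 0], [0.019, -0.007, 0.023, 0, 0, 0], [0.019, -0.007, 0.023, 0, 0, 0], [0, 0, 0, 0, 0, 0], [0, 0, 0, 0, 0, 0]]])

```text
time: 50.45
ee_pos: [0.4296, 0.2205, 0.2559]
eef_rot: [-0.54, -0.455, 0.456, 0.541]
ft_force: [0.7, -0.1, -1.3]
width: 0.0608
```

Run:
```python
from tool import *
c=cam("scene"); cv2.imwrite("pics/s29.png",cv2.resize(c["pixels"][200:310,270:390],None,fx=5,fy=5,interpolation=cv2.INTER_CUBIC)); cv2.imwrite("pics/s29f.png",c["pixels"])
t=cam("top"); cv2.imwrite("pics/t29.png",cv2.resize(t["pixels"][190:370,140:500],None,fx=2.2,fy=2.2,interpolation=cv2.INTER_CUBIC))
cv2.imwrite("pics/t29c.png",cv2.resize(t["pixels"][235:325,265:365],None,fx=6,fy=6,interpolation=cv2.INTER_CUBIC))
```

```text
(no output)
```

View pics/s29.png

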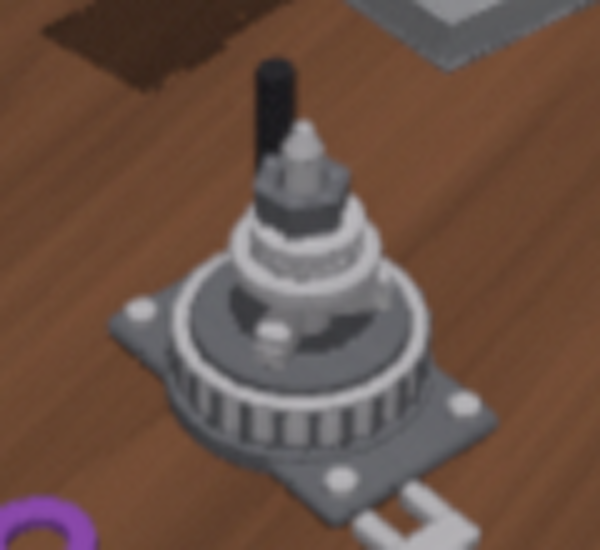

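View pics/t29.png

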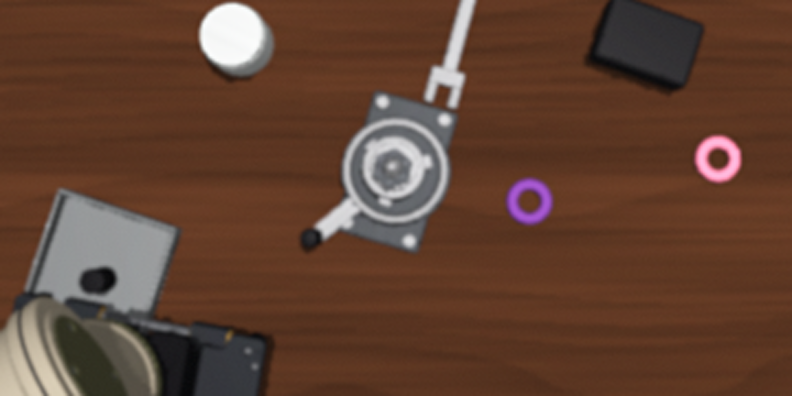

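View pics/t29c.png

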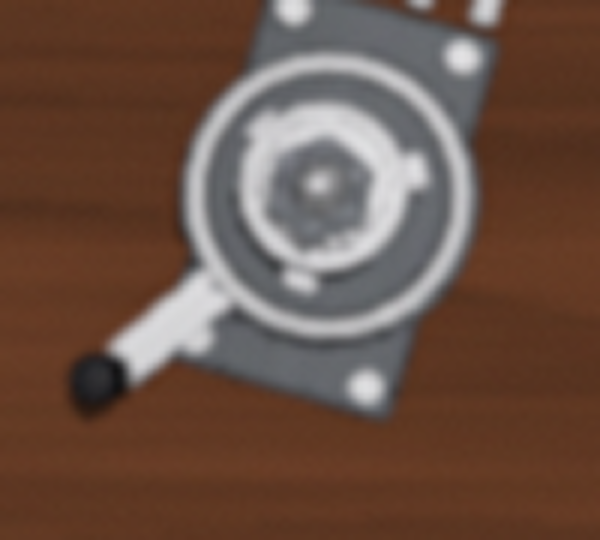

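Run:
```python
from tool import *
t=cam("top"); s=cam("scene")
ax=np.array([0.5867,0.0378])
p=plane(t,[(280.75,297.6),(327.5,314.2)],0.086)[:,:2]
for q in list(p)+[np.array([0.4832,0.018]),np.array([0.5206,0.1187])]:
    d=q-ax; print(q,np.hypot(*d),np.degrees(np.arctan2(d[1],d[0]))%360)
f=lambda x,y:(270+(x+.5)/5-.5,200+(y+.5)/5-.5)
# expected projections of stack features in scene
for z,n in ((.134,"tip"),(.108,"nut top"),(.092,"spacer top"),(.076,"thrust top")):
    print(n,proj(s,[[ax[0],ax[1],z]]), (proj(s,[[ax[0],ax[1],z]])[0]+.5-[270,200])*5-.5)
tp,e=tri(t,(265+320.5/6-.5,235+182.5/6-.5),s,f(303,124)); print("tip",tp,e)
tp,e=tri(t,(280.75,297.6),s,f(275,68)); print("handle top",tp,e)
```

```text
[0.51856589 0.11582066] 0.10358320811046794 131.13015838240742
[0.48417859 0.01713598] 0.10458318004882704 191.39574253519115
[0.4832 0.018 ] 0.1053768950007543 190.830079543407
[0.5206 0.1187] 0.10447018713489513 129.25081865476187
tip [[330.80879614 224.93418777]] [306.04398071 126.67093886]
nut top [[330.59874637 235.55987588]] [304.99373185 179.79937938]
spacer top [[330.47313713 241.90958066]] [304.36568565 211.54790331]
thrust top [[330.35020999 248.12049839]] [303.75104994 242.60249197]
tip [0.58594866 0.03613508 0.13598771] 0.0007084937875129162
handle top [0.51921186 0.11623459 0.0864371 ] 0.0015699420103028846
```

Run:
```python
from tool import *
s=cam("scene"); cv2.imwrite("pics/s30.png",cv2.resize(s["pixels"][218:268,305:357],None,fx=11,fy=11,interpolation=cv2.INTER_CUBIC))
w=cam("wrist"); cv2.imwrite("pics/w30.png",w["pixels"])
```

```text
(no output)
```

View pics/s30.png

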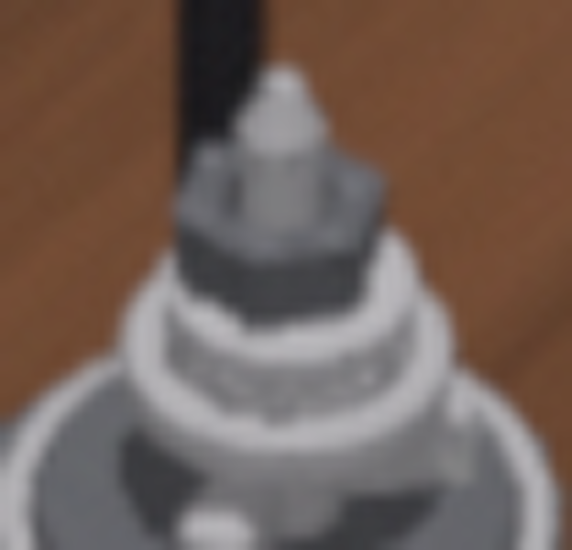

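View pics/w30.png

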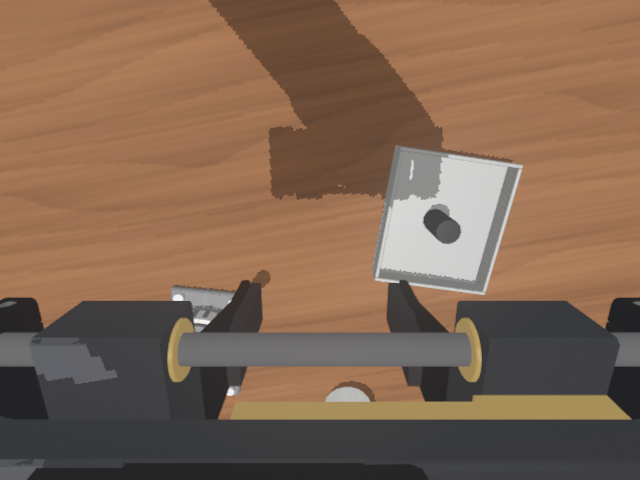

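View pics/s29f.png

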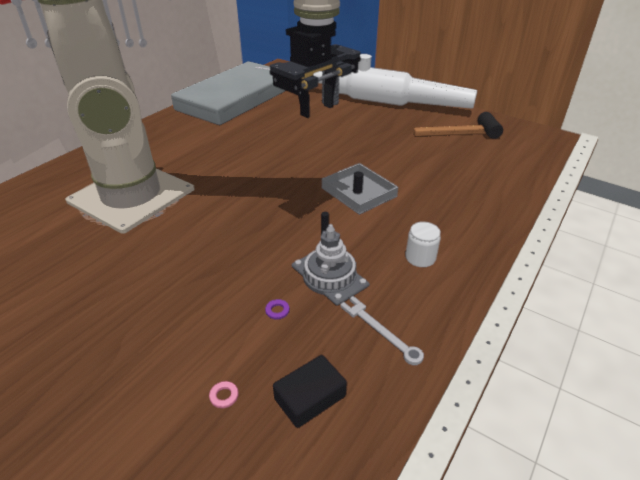

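The last pictures show the nut, both spacers and the thrust ring stacked flat on the upright shaft (tip near scene (330,225)). The cap is in the bin at (358,183). The tin, spanner, black box and the purple and pink rings are where they started, and no white ring is left on the bench. Handing in.

Run:
```python
from bench import r
print(r.close_job())
```

```text
the job is handed in; nothing more can be done
None
```

The job is done and handed in after about 51 s of robot time. I swung the lever clockwise to its stop and put the cap in the bin. Then I stacked the thrust ring, both white spacers and the hex nut on the shaft, in that order, and released each one.

**Stack:** in the last pictures the stack looks flat. The shaft tip measured 136 mm above the bench against 134 mm expected, so the shaft was not pulled up. The cap stands in the bin, and the tin, spanner, black box and the pink and purple rings have not moved. There was almost no side force while the rings and the nut slid on.

**Lever angle (less certain):** I never read the sleeve angle directly.
- **For full travel:** the lever stopped at the same place whether I pressed with 7, 21 or 55 N, and it sprang back about 1.4° when let go. I took that as the end stop.
- **Against:** the lever moved only about 61.6° (1.075 rad) to the stop. "Above 1.10" therefore holds only if the sleeve started about 0.13 rad past fully open. The lever's angle relative to the chuck's foot suggests it did.

**Force:** the push against the stop briefly reached about 75 N at the wrist, through the fingers only and under the 120 N limit.

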